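Lock the catch cup under the nut grinder

ROBOT

A 6-joint arm with a two-finger parallel gripper is mounted at the origin on the work surface. World frame = base frame: x ahead of the robot, y to its left, z up, the work surface at z = 0. Lengths are in m, angles in degrees, forces in N, time in s.
With the tool pointing down it reaches from about 0.375 to 0.9 m from the base axis. Payload 3.1 kg.
Tool frame: the origin (TCP) lies at the centre of the arm's flange, where the gripper is bolted on; the fingertips stand 182 mm ahead of it and the grasp point (between the pads) lies bot.grip_point_offset ahead of it (bot.grip_point_offset is the distance from the TCP to the grasp point, in m); x points along the fingers, z is the direction in which the jaws open and shut, and the axes are right-handed (so a half turn about x gives the same grasp; the last joint's range is limited). The gripper opens to 87 mm and grips with 3 to 60 N. Pads are 19 mm wide; open, the fingers measure 117 mm over their backs; the gripper's body (75 mm by 190 mm) begins 51 mm behind the grasp point.
Start: joints at [-10.227, 30.224, 82.088, -0, 67.689, -10.227], TCP at [0.625, 0, 0.405] pointing down, gripper open.
Joint ranges: [-176.69, 176.69], [-43.24, 126.21], [12.49, 139.97], [-82, 262], [0, 151.66], [-163.58, 163.58]. Speed limits (degrees/s): [159.86, 159.86, 180, 180, 180, 180].

INTERFACE

Orientations are given as a 3x3 rotation matrix whose columns are the frame's x, y, z axes.
In Python, from rig import bot gives the robot as it stands.
- The arm moves only by the tool step_arm, never from a script. Its argument "motion" is a list that holds one entry, the list of rows, each a list of 7 numbers: the turn, a rotation vector about the world's x, y, z in degrees, then the shift along the world's x, y, z in mm, then the finger opening in mm, from 0 to 87. A call has 1 to 12 rows; each row is the pose to reach, as a shift and turn from the pose commanded when the call began; what a row does not reach only later rows make up. A row lasts 1/12 s, in which the tool goes at most 41.7 mm and 7.16 degrees, less where a joint would pass 70% of its speed; a pose out of reach is approached as far as the arm can. A call with a gripper value outside its range is refused whole. The fingers move at their own pace and stop on an object; the grip force is fixed at half the most. Time passes only in rows, so rows that repeat a pose let the fingers close. It gives the time, the measured TCP pose, the force and the opening at its end, in the units of the state.
- bot.read_state(): the state, without advancing time (a new reading comes with each control period).
- bot.capture(name): name is "scene" or "side" or "wrist"; returns a dict with "frame" (480x640x3 uint8, red, green, blue), "range_z" (480x640 float32, m along the optical axis (not along the pixel's ray), 0 where there is no reading), "fx", "fy", "cx", "cy" (pixels), "dist_coeffs" ([k1, k2, p1, p2, k3] as OpenCV has them; the pictures are not rectified), "cam_to_world" (4x4, takes a point from camera to world coordinates). Camera axes: x right, y down, z forward; pixel columns grow to the right and rows downward; lengths in m; the calibration is good to about 2 mm. A picture is of the moment at which its call begins.
- bot.hand_in(): hands the job in, once; it reports no verdict.
The state is a dict: "time_s": time; "joint_positions": joint angles; "qvel": joint speeds; "tau": joint torques, N m; "position": TCP position; "tcp_rot": TCP orientation; "force": force on the tool from outside, world axes, zero at the start; "moment": the same for the moment, N m; "opening": opening from 0.0 (shut) to 1.0 (fully open).
Only numpy, scipy, OpenCV 4.12 (cv2) and the standard library are available. Lean on these libraries where they do the work, as an engineer would, in place of code of your own. Each camera call takes 0.05 s, during which the arm holds its last target.

TASK

Pick up the lugged catch cup by its handle, raise it upright into the round mouth under the nut grinder's head with the handle to the left of the grinder's front, and twist the handle round towards the front until the lugs meet their stops and drop home into their locking pockets. Work by feel and never force it; then let go so that the cup hangs locked and level with its handle to the front, and leave the other goods on the counter where they are.

Things in the scene. Friction and masses are not known exactly. Their poses are not given: they have to be found in the camera images.
- cup: The catch cup: bare aluminium, 58 mm outer diameter, 70 mm tall, open at the top, about 0.3 kg (varies), stands upright on the table. The only cup with lugs (a smaller plain scoop with a like handle has none). Origin: centre of its underside; z up along the axis, x out along the handle.
- cup_mid (a point): Point on the cup's axis, 36 mm above its underside, level with the handle; axes as the cup's. The rim is 34 mm above it. Three lugs stand out from the wall to 39 mm radius, at 60, 180 and 300 degrees from the handle, each 14 mm wide and 6 mm tall, from 20 to 26 mm above this point.
- cup_grip (a point): Middle of the cup's black grip, 115 mm from the cup's axis, 36 mm above its underside; x points outward along the handle. Handle straight, level: a steel neck 12 mm wide, 8 mm tall (2 to 10 mm below this point) to 73 mm from the axis, then the flat-sided grip, 18 mm wide and 24 mm tall, from 73 to 165 mm.
- grinder: White nut grinder, fixed. Origin on the table under its mouth's axis. Front = -x, left = +y (z up). Head and collar over the mouth: 104 mm diameter, from 160 to 250 mm above the table. Column 140 mm deep, from 105 to 255 mm towards -y, 45 mm of it before the axis, 290 mm tall, with a hopper on top to 400 mm. A 16 mm base plate lies under the mouth, reaching 60 mm to +y.
- mouth (a point): Centre of the mouth, in the plane of the collar's lower face, 160 mm up, open downward; axes as the grinder's. Collar bore 84 mm, 46 mm tall, with a ledge of 65 mm bore round its foot. Sideways play of the cup inside about 3 mm. Lugs blocked under the ledge: cup_mid 26 mm below this point. A sprung seal meets the rim at 16 mm below with 0.8 N, plus 0.12 N per mm; bottoms out hard at 3 mm.
- slot (a point): Nominal grip position on entry, with cup_mid 26 mm below the mouth: the ledge's three slots pass the lugs with the handle 45 degrees left of the front (halfway between -x and +y of the grinder), 8 degrees play each way. BUT the collar is clamped up to 0.3 rad off, either way, unmeasured, with its slots, lips, pockets and stops: find the slots by feel. The collar does not turn.
- lock (a point): Nominal cup_mid when locked, 14 mm below the mouth. Past each slot: a lip (cup_mid bears on it at 10 mm below, so push up to 9 to 5 mm below), then a pocket 4 mm lower, then a tall stop. Turn counter-clockwise from above, left to front: 53 degrees from slot middle to stop, pocket middle 4 degrees before the stop. Lowered there the cup hangs. Above about 2 Nm of twist (60 N on the lugs) it is forced.
- scoop: bystander: small plain aluminium scoop, 48 mm diameter, 44 mm tall, with black handle, no lugs; origin under its centre
- slab_dark: bystander: stack of dark chocolate slabs with nuts, 160 x 120 x 36 mm; origin under its centre
- slab_white: bystander: stack of white chocolate slabs, 140 x 110 x 24 mm; origin under its centre
- nut_jar: bystander: nut jar, 72 mm diameter, 110 mm tall; origin under its centre
- tin: bystander: tin, 70 mm diameter, 85 mm tall; origin under its centre
- bars: bystander: flat pile of bars, 75 x 150 x 30 mm; origin under its centre
- spatula: bystander: spatula lying flat on the table
- bowl: bystander: white bowl, 130 mm diameter, 50 mm tall; origin under its centre

How it is judged (in metres and radians):
On the way:
1. the cup's lugs are up through the slots, above the lips (z of cup_mid in the frame of mouth above -0.0115 m and horizontal distance between cup_mid and mouth below 0.006 m and angle between cup_mid's own z axis and vertical below 0.12 rad), for 0.1 s.
At the end, for the whole second after the job is handed in: The cup hangs by its lugs in the locking pockets: its middle 11.8 to 16.5 mm below the mouth's plane (14 in the pockets, 10 on the lips), within 6 mm of the mouth's axis, tilted less than 4 degrees, handle within 24 degrees of the grinder's front, at rest (z of cup_mid in the frame of mouth between -0.0165 and -0.0118 m and horizontal distance between cup_mid and mouth below 0.006 m and angle between cup_mid's own z axis and vertical below 0.07 rad and x of cup_grip in the frame of mouth below -0.1 m and angle between the x axis of cup_mid and the x axis of mouth, either way round below 0.42 rad and linear speed of cup below 0.02 m/s); the robot touches nothing.
It fails at once if the cup is forced against the grinder (over 60 N) (contact force between cup and grinder above 60 N).
It fails at once if a bystander is pushed away (over 30 mm) (distance of any of scoop, slab_dark, slab_white, nut_jar, tin, bars, spatula, bowl from where it was at the start of the episode above 0.03 m).
It also fails if it takes over 72 s, if anything falls off the work surface, if the arm or the gripper's body presses on something with over 40 N, if the wrist force passes 120 N, or if a joint passes its speed limit or range.

## Working session

There is one attempt and no reset: what is moved stays moved. The work goes in short steps, Python scripts to look and compute and a tool call to move; the robot and the scene stay as the last step left them, time stands still between calls to the robot, and variables do not carry over. Pictures are saved under pics/ and viewed, and the job is handed in when it is done.

Besides the shell and the picture viewer there is one more tool, called after ">>>" by a JSON object that holds its "method" and its "body", one argument or row to a line. step_arm: Moves the arm, as the interface text tells. Its arguments: {"type":"object","properties":{"motion":{"type":"array"}},"required":["motion"]}

```bash
ls; mkdir -p pics; python3 - <<'E'
from rig import bot
import cv2
print(bot.grip_point_offset)
s=bot.read_state();print({k:s[k] for k in s})
for n in("scene","side","wrist"):
    c=bot.capture(n); cv2.imwrite(f"pics/{n}0.png",c["frame"][:,:,::-1]); print(n,c["fx"],c["cam_to_world"],c["dist_coeffs"])
E
```

```text
pics
0.1635
{'time_s': 0.0, 'joint_positions': array([-1.02301702e+01,  3.02774207e+01,  8.21562057e+01,  6.82567336e-04,
        6.76887904e+01, -1.02260797e+01]), 'qvel': array([-0.03318341,  0.00278333, -0.03159307,  0.00654311,  0.15585152,
        0.0370229 ]), 'tau': array([-5.45745443e-04, -4.40045428e+01, -1.76593530e+01,  6.32597599e-02,
        5.83207863e-02, -1.53719384e-04]), 'position': array([6.24655365e-01, 6.16952113e-05, 4.03788789e-01]), 'tcp_rot': array([[-2.10064979e-03,  7.63375232e-05,  9.99997791e-01],
       [ 3.90307837e-04,  9.99999921e-01, -7.55177839e-05],
       [-9.99997717e-01,  3.90148339e-04, -2.10067942e-03]]), 'force': array([-0.14237306,  0.50655046, -1.09778939]), 'moment': array([0.01120431, 0.01752426, 0.01078441]), 'opening': 0.9972439171781957}
scene 514.58799822616 [[-0.45654093  0.55435406 -0.69588933  1.41025611]
 [ 0.88951741  0.30035115 -0.34430795  0.40182356]
 [ 0.01814265 -0.77619634 -0.63023018  0.85095296]
 [ 0.          0.          0.          1.        ]] [-0.13051486  0.          0.          0.          0.        ]
side 448.98523547677013 [[ 0.95978132 -0.22423645  0.16893146  0.40542692]
 [-0.28015909 -0.72599981  0.62804073 -0.75983027]
 [-0.01818542 -0.65010945 -0.75962293  1.03398635]
 [ 0.          0.          0.          1.        ]] [0.02138079 0.         0.         0.         0.        ]
wrist 367.7075223313161 [[ 9.99996390e-01  1.21448306e-05 -2.68697357e-03  6.24232163e-01]
 [-6.34847089e-04 -9.70610598e-01 -2.40654655e-01  6.71517107e-02]
 [-2.61092774e-03  2.40655492e-01 -9.70607087e-01  3.83440561e-01]
 [ 0.00000000e+00  0.00000000e+00  0.00000000e+00  1.00000000e+00]] [-0.0197972  0.         0.         0.         0.       ]
```

View pics/scene0.png

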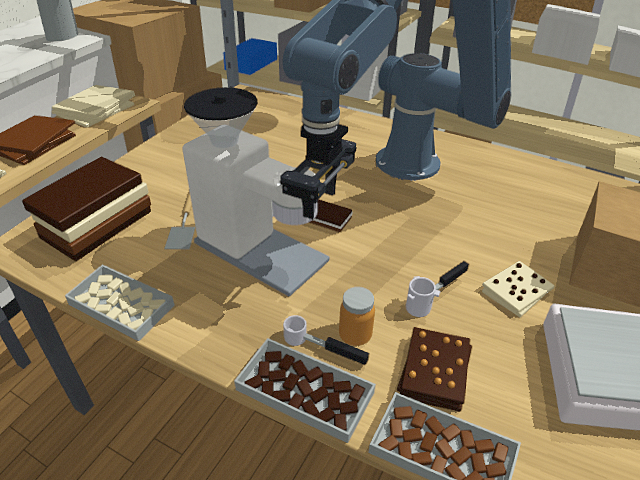

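View pics/side0.png

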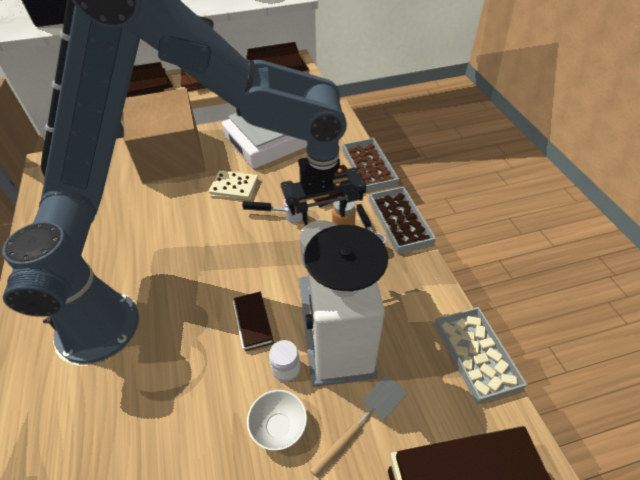

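View pics/wrist0.png

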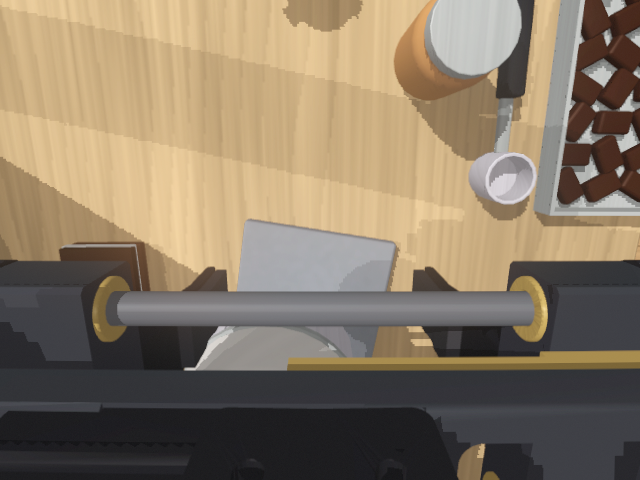

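The cup is the lugged one near scene (420,297), with its handle going to (455,272). The plain scoop is near (293,330). The grinder head is at about (280,190), hidden behind the gripper. Next I'll measure these.

```bash
cat > h.py <<'E'
from rig import bot
import numpy as np, cv2
def cloud(n):
    c=bot.capture(n); K=np.array([[c["fx"],0,c["cx"]],[0,c["fy"],c["cy"]],[0,0,1.]])
    h,w=c["range_z"].shape
    u,v=np.meshgrid(np.arange(w),np.arange(h))
    p=cv2.undistortPoints(np.stack([u,v],-1).reshape(-1,1,2).astype(np.float64),K,np.array(c["dist_coeffs"])).reshape(h,w,2)
    z=c["range_z"]; P=np.dstack([p[...,0]*z,p[...,1]*z,z]); T=np.array(c["cam_to_world"])
    W=P@T[:3,:3].T+T[:3,3]; W[z==0]=np.nan
    return c["frame"],W
E
python3 - <<'E'
from h import *
f,W=cloud("scene"); np.savez("scene0.npz",f=f,W=W)
for (u,v,l) in [(420,283,'cup rim'),(415,300,'cup'),(455,272,'grip'),(445,280,''),(465,266,'gripend'),(290,205,'collar'),(270,180,'head'),(230,150,'col'),(222,105,'hop'),(293,325,'scoop'),(345,350,'scgrip'),(358,300,'jar'),(515,285,'white'),(435,365,'dark'),(285,270,'base')]:
    print(l,u,v,np.round(W[v,u],4))
f2,W2=cloud("side"); np.savez("side0.npz",f=f2,W=W2)
for (u,v,l) in [(345,250,'hop'),(285,360,'tin'),(275,420,'bowl'),(255,205,'cupgrip'),(320,230,'head')]: print(l,np.round(W2[v,u],4))
cv2.imwrite("pics/crop1.png",cv2.resize(f[230:400,230:500,::-1],None,fx=2.9,fy=2.9))
cv2.imwrite("pics/crop2.png",cv2.resize(f[80:300,150:400,::-1],None,fx=2.7,fy=2.7))
E
```

```text
cup rim 420 283 [0.575  0.2308 0.0563]
cup 415 300 [0.6248 0.2374 0.0508]
grip 455 272 [0.4969 0.2905 0.0516]
 445 280 [0.5278 0.2766 0.0461]
gripend 465 266 [0.4598 0.3053 0.0469]
collar 290 205 [ 0.643  -0.0595  0.2125]
head 270 180 [ 0.6248 -0.1191  0.247 ]
col 230 150 [ 0.6193 -0.2236  0.29  ]
hop 222 105 [ 0.6082 -0.2417  0.3884]
scoop 293 325 [0.7841 0.024  0.0161]
scgrip 345 350 [0.806  0.1562 0.0342]
jar 358 300 [0.7368 0.1482 0.1103]
white 515 285 [0.4503 0.4274 0.0313]
dark 435 365 [0.7584 0.3291 0.0344]
base 285 270 [ 0.6441 -0.0779  0.0171]
hop [ 0.5903 -0.2631  0.4027]
tin [ 0.4482 -0.2836  0.0848]
bowl [ 0.396  -0.3784  0.0022]
cupgrip [0.4832 0.2797 0.0427]
head [ 0.5989 -0.064   0.2466]
```

```bash
python3 - <<'E'
import numpy as np
for n in("scene0","side0"):
    d=np.load(n+".npz");W=d["W"];f=d["f"].astype(int)
    z=W[...,2]
    # base plate
    m=(abs(z-.016)<.004)&(W[...,0]>.4)&(W[...,0]<.95)&(abs(W[...,1])<.35)&(f.max(-1)-f.min(-1)<30)&(f.mean(-1)>90)
    P=W[m]; print(n,"plate",len(P), P.min(0) if len(P) else 0,P.max(0) if len(P) else 0)
    import cv2
    if len(P)>20:
        r=cv2.minAreaRect((P[:,:2]*1000).astype(np.float32)); print(r, cv2.boxPoints(r))
E
```

```text
scene0 plate 3726 [ 0.40042174 -0.34939864  0.01201211] [0.94963563 0.34991345 0.01999037]
((674.9864501953125, 0.42816162109375), (699.319091796875, 549.0691528320312), 89.95140075683594) [[ 400.15536 -348.99838]
 [ 949.22437 -349.46414]
 [ 949.8175   349.8547 ]
 [ 400.74854  350.32047]]
side0 plate 725 [ 0.40011845 -0.34999188  0.01202278] [0.94868822 0.33535152 0.01992956]
((674.2930297851562, -7.31512451171875), (548.8139038085938, 684.978759765625), 0.03930600732564926) [[ 399.6512   334.9859 ]
 [ 400.12106 -349.99268]
 [ 948.9348  -349.61615]
 [ 948.46497  335.36243]]
```

View pics/crop1.png

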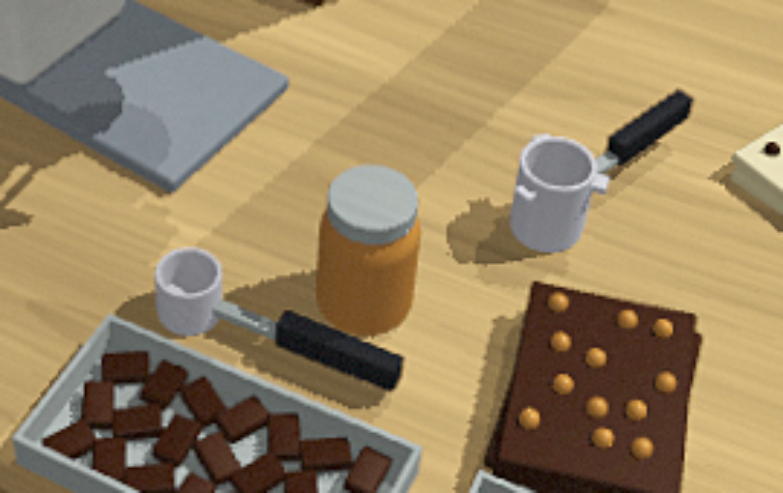

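View pics/crop2.png

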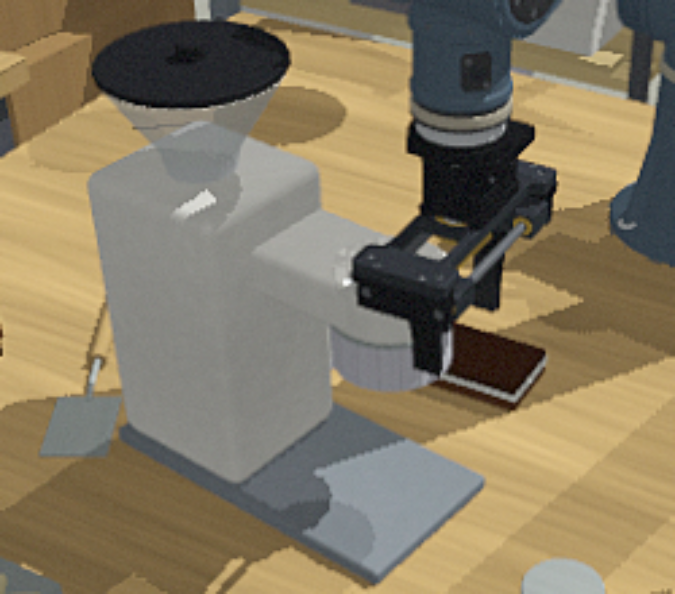

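```bash
python3 - <<'E'
import numpy as np,cv2
from scipy.optimize import least_squares
for n in("scene0","side0"):
    d=np.load(n+".npz");W=d["W"];f=d["f"].astype(int);z=W[...,2]
    R=(W[...,0]>.42)&(W[...,0]<.68)&(W[...,1]>.18)&(W[...,1]<.34)
    g=R&(z>.02)&(z<.056)&(f.max(-1)<60)
    P=W[g]; print(n,"grip",len(P),P.min(0),P.max(0))
    if len(P)>10:
        t=P[P[:,2]>.043]; c=t[:,:2].mean(0); u,s,v=np.linalg.svd(t[:,:2]-c); q=(t[:,:2]-c)@v[0]; print(" top",len(t),c,v[0],np.degrees(np.arctan2(v[0][1],v[0][0])),q.min(),q.max(), t[:,2].mean(), np.median(t[:,2]))
        print(" mid of ends",c+v[0]*(q.min()+q.max())/2)
    m=R&(z>.060)&(z<.085)
    P=W[m];print(" rim",len(P),P.mean(0),np.percentile(P[:,2],[50,95]) if len(P) else 0)
    P=W[R&(z>.064)&(z<.075)]
    if len(P)>10:
        r=least_squares(lambda p:np.abs(np.hypot(P[:,0]-p[0],P[:,1]-p[1])-.0275),[P[:,0].mean(),P[:,1].mean()],loss='soft_l1',f_scale=.001);print(" axis",r.x,np.median(np.abs(r.fun)))
    P=W[R&(z>.008)&(z<.055)&(f.min(-1)>100)]
    print(" wall",len(P))
    if len(P)>30:
        r=least_squares(lambda p:np.hypot(P[:,0]-p[0],P[:,1]-p[1])-.029,r.x,loss='soft_l1',f_scale=.001);print(" axis wall",r.x,np.median(np.abs(r.fun)))
    # collar
    P=W[(z>.165)&(z<.205)&(W[...,0]>.5)&(W[...,0]<.75)&(W[...,1]>-.2)&(W[...,1]<.03)&(f.min(-1)>110)]
    print(" collar",len(P))
    if len(P)>30:
        r=least_squares(lambda p:np.hypot(P[:,0]-p[0],P[:,1]-p[1])-.052,[.6,-.06],loss='soft_l1',f_scale=.001);print(" ",r.x,np.median(np.abs(r.fun)))
E
```

```text
scene0 grip 303 [0.44856728 0.26345202 0.02560882] [0.67950193 0.33289896 0.0530562 ]
 top 196 [0.49240325 0.28714412] [ 0.91404343 -0.40561634] -23.929755939809773 -0.046360461961230774 0.042018223373319154 0.04814136897919319 0.048319364676380594
 mid of ends [0.49041875 0.28802476]
 rim 315 [0.59872852 0.24216373 0.06598574] [0.06570415 0.0719682 ]
 axis [0.59627071 0.24065309] 0.0014300569650736016
 wall 570
 axis wall [0.59529883 0.24144679] 0.0017393149932121831
 collar 806
  [ 0.6390356  -0.13632217] 0.012476040011711709
side0 grip 187 [0.44629938 0.25436343 0.02020221] [0.67832538 0.30288945 0.05258609]
 top 88 [0.48638023 0.27945174] [ 0.91984415 -0.39228401] -23.09669211857294 -0.04266420883165712 0.04543070813095591 0.04633134595651578 0.04635736359670056
 mid of ends [0.48765261 0.27890912]
 rim 22 [0.57074976 0.22613673 0.06509884] [0.06475107 0.06960034]
 axis [0.54576741 0.23041011] 0.003041989558118456
 wall 154
 axis wall [0.55695771 0.22325684] 0.009981792300591692
 collar 19
```

>>> {"method": "step_arm", "body": {
  "motion": [
    [[0, 0, 5.5, -5, 30, 0, 87], [0, 0, 11, -15, 60, 0, 87], [0, 0, 16.5, -25, 90, 0, 87], [0, 0, 22, -35, 120, -10, 87], [0, 0, 27.5, -50, 145, -20, 87], [0, 0, 33, -60, 170, -30, 87], [0, 0, 38.5, -70, 195, -40, 87], [0, 0, 44, -80, 220, -50, 87], [0, 0, 49.5, -90, 240, -60, 87], [0, 0, 55, -100, 260, -70, 87], [0, 0, 60.5, -110, 275, -75, 87], [0, 0, 66, -120, 282, -80, 87]]
  ]
}}

```text
time_s: 1.25
position: [0.5042, 0.2839, 0.3241]
tcp_rot: [[-0.0, -0.916, 0.401], [0.0, 0.401, 0.916], [-1.0, 0.0, 0.0]]
force: [1.1, 0.1, 0.0]
opening: 1.0
```

>>> {"method": "step_arm", "body": {
  "motion": [
    [[0, 0, 0, 0, 0, 0, 87], [0, 0, 0, 0, 0, 0, 87]]
  ]
}}

```text
time_s: 1.42
position: [0.5046, 0.2824, 0.3245]
tcp_rot: [[-0.001, -0.913, 0.408], [-0.0, 0.408, 0.913], [-1.0, 0.0, -0.001]]
force: [0.3, 0.7, 0.1]
opening: 0.998
```

```bash
python3 - <<'E'
from h import *
from scipy.optimize import least_squares
s=bot.read_state();print(s["position"],s["tcp_rot"],s["force"],s["joint_positions"])
for n in("scene","wrist"):
    f,W=cloud(n); np.savez(n+"1.npz",f=f,W=W); cv2.imwrite(f"pics/{n}1.png",f[:,:,::-1])
d=np.load("scene1.npz");f=d["f"].astype(int);W=d["W"];z=W[...,2]
P=W[(z>.165)&(z<.200)&(W[...,0]>.5)&(W[...,0]<.75)&(W[...,1]>-.12)&(W[...,1]<.03)]
print(len(P))
r=least_squares(lambda p:np.hypot(P[:,0]-p[0],P[:,1]-p[1])-.052,[.6,-.06],loss='soft_l1',f_scale=.001);print(" collar",r.x,np.median(np.abs(r.fun)))
E
```

```text
[0.50464428 0.28236365 0.32453183] [[-5.96459528e-04 -9.13136347e-01  4.07653844e-01]
 [-4.94203214e-04  4.07654136e-01  9.13136277e-01]
 [-9.99999700e-01  3.43184993e-04 -6.94424111e-04]] [0.2741013  0.73596484 0.13805484] [ 1.81651214e+01  3.25993457e+01  9.32238423e+01 -2.00313393e-02
  5.42181127e+01 -4.77656095e+01]
574
 collar [ 0.59449176 -0.07770361] 0.0010059503746414136
```

View pics/scene1.png

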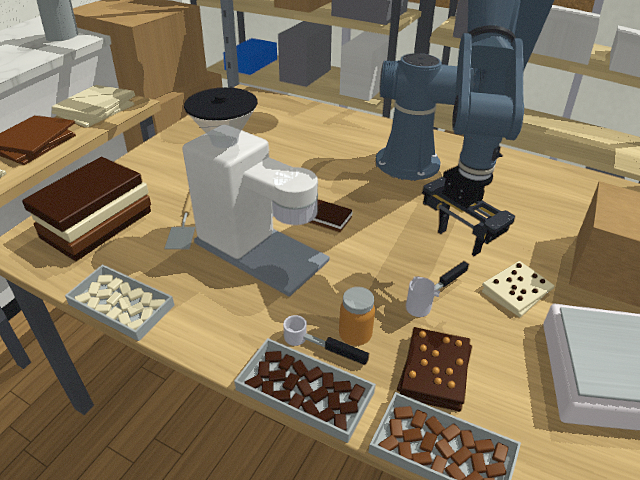

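View pics/wrist1.png

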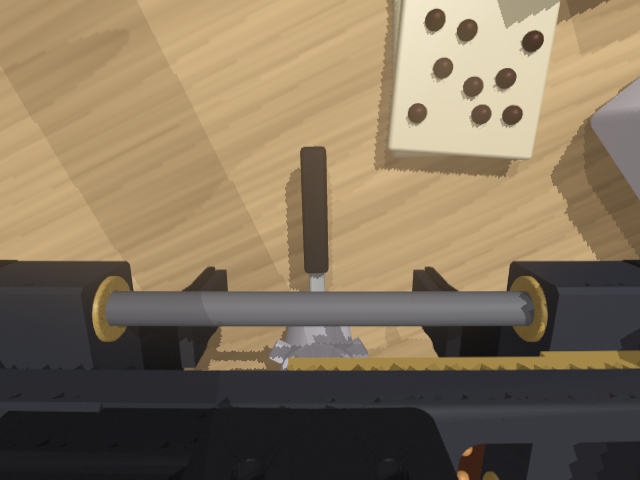

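The wrist view shows the grip at columns 301–327, rows 147–273. I'll measure it there, then get the grinder's yaw from the plate edges and the column.

```bash
python3 - <<'E'
from h import *
from scipy.optimize import least_squares
d=np.load("wrist1.npz");W=d["W"];z=W[...,2]
S=W[147:275,290:340].reshape(-1,3); t=S[(S[:,2]>.044)&(S[:,2]<.056)]
r=cv2.minAreaRect((t[:,:2]*1000).astype(np.float32)); print("wrist grip",len(t),r,np.median(t[:,2]))
c=t[:,:2].mean(0);v=np.linalg.svd(t[:,:2]-c)[2][0];print(c,np.degrees(np.arctan2(v[1],v[0])))
d=np.load("scene1.npz");W=d["W"];z=W[...,2];f=d["f"].astype(int)
# head top disc
t=W[(abs(z-.249)<.004)&(W[...,0]>.5)&(W[...,0]<.7)&(W[...,1]>-.14)&(W[...,1]<.0)];print("headtop",len(t),t.min(0),t.max(0))
# column top
t=W[(abs(z-.289)<.004)&(W[...,0]>.45)&(W[...,0]<.75)&(W[...,1]>-.4)&(W[...,1]<-.1)];print("coltop",len(t),cv2.minAreaRect((t[:,:2]*1000).astype(np.float32)))
# column faces: +x and +y faces
from numpy.linalg import svd
V=(z>.06)&(z<.27)&(W[...,0]>.45)&(W[...,0]<.8)&(W[...,1]>-.4)&(W[...,1]<-.15)
# normals
du=np.roll(W,-2,1)-np.roll(W,2,1);dv=np.roll(W,-2,0)-np.roll(W,2,0);N=np.cross(du,dv);N/=np.linalg.norm(N,axis=-1,keepdims=True)
ang=np.degrees(np.arctan2(-N[...,1],-N[...,0]))
hn=V&(abs(N[...,2])<.2); h,e=np.histogram(ang[hn],bins=72,range=(-180,180)); print([(e[i],h[i]) for i in np.argsort(h)[-8:]])
for a0 in (e[np.argmax(h)]+2.5,):
  for k in (0,90,-90,180):
    a=(a0+k+180)%360-180
    m=hn&(abs((ang-a+180)%360-180)<15); P=W[m][:,:2]
    if len(P)>50:
        c=np.median(P,0)
        th=np.radians(a)
        r=least_squares(lambda p:P@[np.cos(p[0]),np.sin(p[0])]-p[1],[th,c@[np.cos(th),np.sin(th)]],loss='soft_l1',f_scale=.001)
        print("face",len(P),np.degrees(r.x[0]),r.x[1],np.median(abs(r.fun)))
# plate top
m=(abs(z-.016)<.005)&(W[...,0]>.45)&(W[...,0]<.85)&(W[...,1]>-.15)&(W[...,1]<.05)&(f.max(-1)-f.min(-1)<35)
cc,lab,st,ce=cv2.connectedComponentsWithStats(m.astype(np.uint8)); i=1+np.argmax(st[1:,4]); P=W[lab==i]; print("plate",len(P),P.mean(0)); r=cv2.minAreaRect((P[:,:2]*1000).astype(np.float32));print(r);print(cv2.boxPoints(r))
E
```

```text
wrist grip 3123 ((485.97125244140625, 288.09014892578125), (17.977767944335938, 90.89474487304688), 67.24982452392578) 0.04727864099993778
[0.48388805 0.2890069 ] -22.781097706031574
headtop 1129 [ 0.54662431 -0.13994505  0.24501799] [ 0.64872706 -0.02355832  0.25133597]
coltop 1300 ((593.4558715820312, -256.66192626953125), (147.57339477539062, 137.8903350830078), 79.67699432373047)
[(np.float64(0.0), np.int64(200)), (np.float64(80.0), np.int64(269)), (np.float64(75.0), np.int64(273)), (np.float64(85.0), np.int64(277)), (np.float64(-20.0), np.int64(342)), (np.float64(-5.0), np.int64(362)), (np.float64(-15.0), np.int64(464)), (np.float64(-10.0), np.int64(512))]
face 2012 -8.624168606074297 0.6938354716900038 0.0008892364749608639
face 1241 81.20345363110262 -0.08976246813368702 0.0010263805888513083
plate 2405 [ 0.6187256  -0.08262501  0.01528243]
((615.7727661132812, -89.72463989257812), (144.7923126220703, 161.5452117919922), 81.12303161621094)
[[ 524.79596  -148.78935 ]
 [ 684.4062   -173.71791 ]
 [ 706.7496    -30.659927]
 [ 547.13934    -5.731369]]
```

>>> {"method": "step_arm", "body": {
  "motion": [
    [[0, 0, 0, -3, 0, -25, 87], [0, 0, 0.5, -3, 0, -55, 87], [0, 0, 0.5, -3, 0, -85, 87], [0, 0, 0.5, -3, 0, -110, 87], [0, 0, 0.5, -3, 0, -125, 87], [0, 0, 0.5, -3, 0, -125, 60], [0, 0, 0.5, -3, 0, -125, 30], [0, 0, 0.5, -3, 0, -125, 10], [0, 0, 0.5, -3, 0, -125, 0], [0, 0, 0.5, -3, 0, -125, 0], [0, 0, 0.5, -3, 0, -125, 0], [0, 0, 0.5, -3, 0, -125, 0]]
  ]
}}

```text
time_s: 2.52
position: [0.5022, 0.2821, 0.2006]
tcp_rot: [[0.001, -0.917, 0.399], [0.0, 0.399, 0.917], [-1.0, -0.001, 0.001]]
force: [0.4, -0.2, -0.6]
opening: 0.553
```

>>> {"method": "step_arm", "body": {
  "motion": [
    [[0, 0, 0, 0, 0, 0, 0], [0, 0, 0, 0, 0, 0, 0], [0, 0, 0, 0, 0, 0, 0]]
  ]
}}

```text
time_s: 2.77
position: [0.5019, 0.2821, 0.1999]
tcp_rot: [[0.0, -0.917, 0.399], [0.0, 0.399, 0.917], [-1.0, -0.0, 0.0]]
force: [0.7, 0.8, 0.4]
opening: 0.323
```

```bash
python3 - <<'E'
from h import *
s=bot.read_state();print(s["position"],s["tcp_rot"],s["force"],s["moment"],s["opening"]*87)
E
```

```text
[0.50194311 0.28208929 0.19985293] [[ 1.36280200e-04 -9.17111554e-01  3.98630630e-01]
 [ 2.63937379e-05  3.98630637e-01  9.17111560e-01]
 [-9.99999990e-01 -1.14462794e-04  7.85314648e-05]] [0.71965655 0.79593707 0.36826041] [ 0.09373919 -0.03045421 -0.02718771] 28.138066887653416
```

Still closing (28 mm open). I'll let the fingers finish.

>>> {"method": "step_arm", "body": {
  "motion": [
    [[0, 0, 0, 0, 0, 0, 0], [0, 0, 0, 0, 0, 0, 0], [0, 0, 0, 0, 0, 0, 0], [0, 0, 0, 0, 0, 0, 0]]
  ]
}}

```text
time_s: 3.1
position: [0.5019, 0.282, 0.1997]
tcp_rot: [[-0.0, -0.917, 0.399], [-0.0, 0.399, 0.917], [-1.0, 0.0, -0.0]]
force: [-1.2, -0.8, 0.1]
opening: 0.205
```

>>> {"method": "step_arm", "body": {
  "motion": [
    [[0, 0, 0, 0, 0, 4, 0], [0, 0, 0, 0, 0, 8, 0], [0, 0, 0, 0, 0, 12, 0], [0, 0, 0, 0, 0, 20, 0], [0, 0, 0, 0, 0, 20, 0], [0, 0, 0, 0, 0, 20, 0]]
  ]
}}

```text
time_s: 3.6
position: [0.5022, 0.2821, 0.2205]
tcp_rot: [[0.001, -0.917, 0.399], [0.001, 0.399, 0.917], [-1.0, -0.001, 0.001]]
force: [-0.1, -1.0, -2.8]
opening: 0.204
```

```bash
python3 - <<'E'
from h import *
s=bot.read_state();print(s["position"],s["force"],s["moment"],s["opening"]*87)
f,W=cloud("scene"); np.savez("scene2.npz",f=f,W=W); cv2.imwrite("pics/scene2.png",cv2.resize(f[180:340,350:550,::-1],None,fx=4,fy=3.7))
E
```

```text
[0.50217699 0.28214465 0.2204996 ] [-0.11525778 -0.95558432 -2.80065648] [0.21191271 0.17478605 0.01615391] 17.727710047082546
```

View pics/scene2.png

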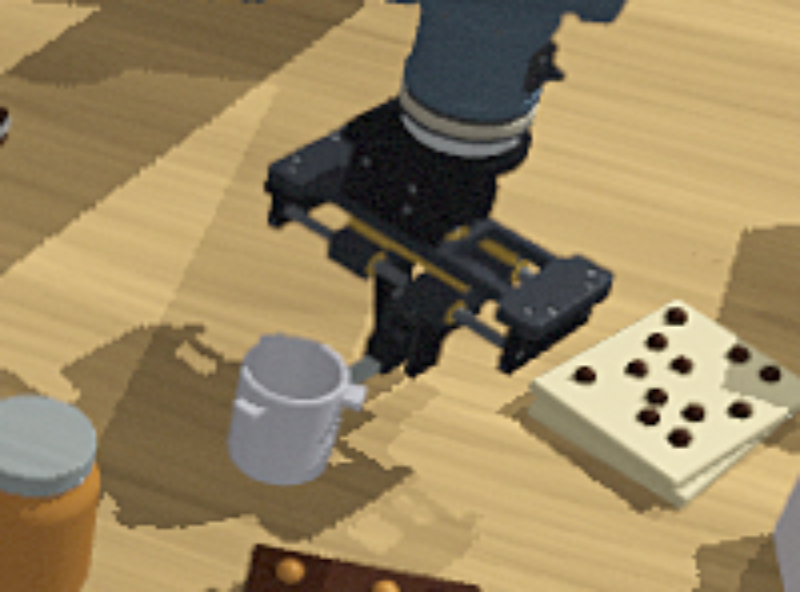

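The cup is lifted: 17.7 mm opening and about 2.8 N of weight. Next I'll fit its pose, including tilt, against the tool.

```bash
cat > fit.py <<'E'
from h import *
from scipy.optimize import least_squares
def fitcup(W,f,c0,zmid):
    """fit outer cyl (r 29) below lugs; returns axis point at cup_mid height, tilt dir"""
    f=f.astype(int);P=W.reshape(-1,3);col=f.reshape(-1,3)
    ok=np.isfinite(P[:,0])&(np.hypot(P[:,0]-c0[0],P[:,1]-c0[1])<.036)&(P[:,2]>zmid-.034)&(P[:,2]<zmid+.0175)&(col.min(1)>75)&(col.max(1)-col.min(1)<50)
    P=P[ok]
    def res(p):
        x=P[:,0]-p[0]-p[2]*(P[:,2]-zmid);y=P[:,1]-p[1]-p[3]*(P[:,2]-zmid);return np.hypot(x,y)-.029
    r=least_squares(res,[c0[0],c0[1],0,0],loss='soft_l1',f_scale=.001)
    return len(P),r.x,np.median(abs(r.fun))
def fitrim(W,c0,zr):
    P=W.reshape(-1,3);ok=np.isfinite(P[:,0])&(np.hypot(P[:,0]-c0[0],P[:,1]-c0[1])<.034)&(np.hypot(P[:,0]-c0[0],P[:,1]-c0[1])>.022)&(abs(P[:,2]-zr)<.008)
    return P[ok]
E
python3 - <<'E'
from fit import *
d=np.load("scene2.npz");W=d["W"];f=d["f"]
s=bot.read_state()
y=s["tcp_rot"][:,1];g=s["position"]+s["tcp_rot"][:,0]*.1635
c0=g[:2]-.1*y[:2]; print("grasp",g,"pred cup",c0)
for it in range(2):
    n,p,m=fitcup(W,f,c0,g[2]); print(n,p,m); 
P=fitrim(W,p[:2],g[2]+.034); A=np.c_[P[:,:2]-p[:2],np.ones(len(P))]
top=P[P[:,2]>g[2]+.028];print(len(P),np.percentile(P[:,2],[50,90,97]),g[2]+.034)
d0=np.load("scene1.npz");print("before lift",fitcup(d0["W"],d0["f"],c0,.036))
E
```

```text
grasp [0.50212075 0.28211969 0.05664077] pred cup [0.59382645 0.2422441 ]
564 [ 0.59708554  0.24020189  0.08259578 -0.0482451 ] 0.0014312114323538905
564 [ 0.59708554  0.24020189  0.08259578 -0.0482451 ] 0.0014312114323538905
225 [0.08833813 0.091991   0.09282787] 0.09064077176906465
before lift (548, array([ 0.59634845,  0.24025431,  0.07686334, -0.03113219]), np.float64(0.0014295235696219766))
```

>>> {"method": "step_arm", "body": {
  "motion": [
    [[0, 0, -3, 4, -15, 15, 0], [0, 0, -7, 8, -35, 30, 0], [0, 0, -11, 12, -55, 45, 0], [0, 0, -15, 16, -80, 55, 0], [0, 0, -20, 22, -105, 58, 0], [0, 0, -25, 28, -130, 58, 0], [0, 0, -30, 34, -155, 58, 0], [0, 0, -34, 40, -180, 58, 0], [0, 0, -38, 46, -205, 58, 0], [0, 0, -42, 51, -228, 58, 0], [0, 0, -45, 55, -248, 58, 0], [0, 0, -46.5, 57, -262, 58, 0]]
  ]
}}

```text
time_s: 4.65
position: [0.5595, 0.0181, 0.2776]
tcp_rot: [[0.001, -0.339, 0.941], [-0.0, 0.941, 0.339], [-1.0, -0.001, 0.001]]
force: [-0.2, 0.6, -3.9]
opening: 0.204
```

>>> {"method": "step_arm", "body": {
  "motion": [
    [[0, 0, 0, 0, 0, 0, 0], [0, 0, 0, 0, 0, 0, 0], [0, 0, 0, 0, 0, 0, 0]]
  ]
}}

```text
time_s: 4.9
position: [0.5585, 0.0206, 0.2776]
tcp_rot: [[-0.001, -0.343, 0.939], [0.001, 0.939, 0.343], [-1.0, 0.001, -0.001]]
force: [-0.9, 0.1, -3.3]
opening: 0.202
```

```bash
python3 - <<'E'
from fit import *
s=bot.read_state();print(s["position"],s["tcp_rot"],s["force"],s["moment"],s["opening"]*87)
y=s["tcp_rot"][:,1];g=s["position"]+s["tcp_rot"][:,0]*.1635;c0=g[:2]-.1038*y[:2]; print("theta",np.degrees(np.arctan2(y[1],y[0])),"g",g,"pred cup",c0)
f,W=cloud("scene"); np.savez("scene3.npz",f=f,W=W); cv2.imwrite("pics/scene3.png",cv2.resize(f[120:300,200:400,::-1],None,fx=4,fy=3.3))
print(fitcup(W,f,c0,g[2]))
f,W=cloud("side"); cv2.imwrite("pics/side3.png",f[:,:,::-1])
E
```

```text
[0.55852134 0.0206457  0.27755694] [[-1.13527899e-03 -3.42605551e-01  9.39478657e-01]
 [ 7.12249011e-04  9.39478747e-01  3.42606445e-01]
 [-9.99999102e-01  1.05809664e-03 -8.22550021e-04]] [-0.9021521   0.0664984  -3.32641836] [0.27856576 0.07749695 0.04030971] 17.61428014233838
theta 110.03570975338525 g [0.55833573 0.02076215 0.11405709] pred cup [ 0.59389818 -0.07675574]
(504, array([ 0.59482672, -0.07772604,  0.07091907, -0.17575917]), np.float64(0.0012977219553361608))
```

View pics/scene3.png

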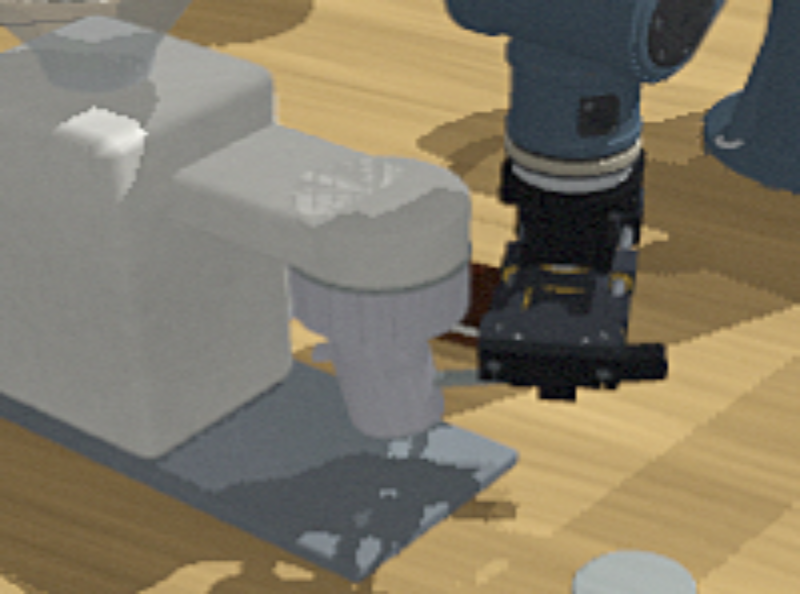

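```bash
python3 - <<'E'
from fit import *
im=cv2.imread("pics/side3.png"); cv2.imwrite("pics/side3c.png",cv2.resize(im[160:400,200:460],None,fx=3,fy=2.5))
d=np.load("scene3.npz");W=d["W"];f=d["f"]
c0=np.array([.5945,-.0772])
P=W.reshape(-1,3);C=f.reshape(-1,3).astype(int)
for za in np.arange(.074,.150,.006):
    ok=(np.hypot(P[:,0]-c0[0],P[:,1]-c0[1])<.045)&(abs(P[:,2]-za)<.003)
    Q=P[ok]
    if len(Q)>15:
        r=least_squares(lambda p:np.hypot(Q[:,0]-p[0],Q[:,1]-p[1])-.029,c0,loss='soft_l1',f_scale=.001); print(round(za,3),len(Q),r.x.round(4),np.median(abs(r.fun)).round(4))
d=np.load("scene2.npz");W=d["W"];P=W.reshape(-1,3); print("scene2")
for za in np.arange(.020,.08,.006):
    ok=(np.hypot(P[:,0]-.597,P[:,1]-.24)<.034)&(abs(P[:,2]-za)<.003)
    Q=P[ok]
    if len(Q)>15:
        r=least_squares(lambda p:np.hypot(Q[:,0]-p[0],Q[:,1]-p[1])-.029,[.597,.24],loss='soft_l1',f_scale=.001); print(round(za,3),len(Q),r.x.round(4),np.median(abs(r.fun)).round(4))
E
```

```text
0.074 53 [ 0.5915 -0.0712] 0.0008
0.08 49 [ 0.5923 -0.0726] 0.0008
0.086 45 [ 0.5922 -0.073 ] 0.0012
0.092 64 [ 0.5931 -0.0736] 0.0013
0.098 102 [ 0.5933 -0.0722] 0.0021
0.104 67 [ 0.5939 -0.0752] 0.0018
0.11 61 [ 0.595  -0.0779] 0.0018
0.116 62 [ 0.5955 -0.0778] 0.0017
0.122 76 [ 0.5959 -0.0783] 0.0014
0.128 42 [ 0.595  -0.0811] 0.0013
scene2
0.026 42 [0.5948 0.2414] 0.0008
0.032 49 [0.5951 0.2414] 0.0009
0.038 49 [0.595  0.2414] 0.0011
0.044 61 [0.5956 0.2408] 0.0011
0.05 79 [0.5965 0.2414] 0.0018
0.056 75 [0.5979 0.2398] 0.0021
0.062 88 [0.5972 0.2405] 0.0019
0.068 83 [0.5982 0.2391] 0.0016
0.074 82 [0.5985 0.2395] 0.0016
```

View pics/side3c.png

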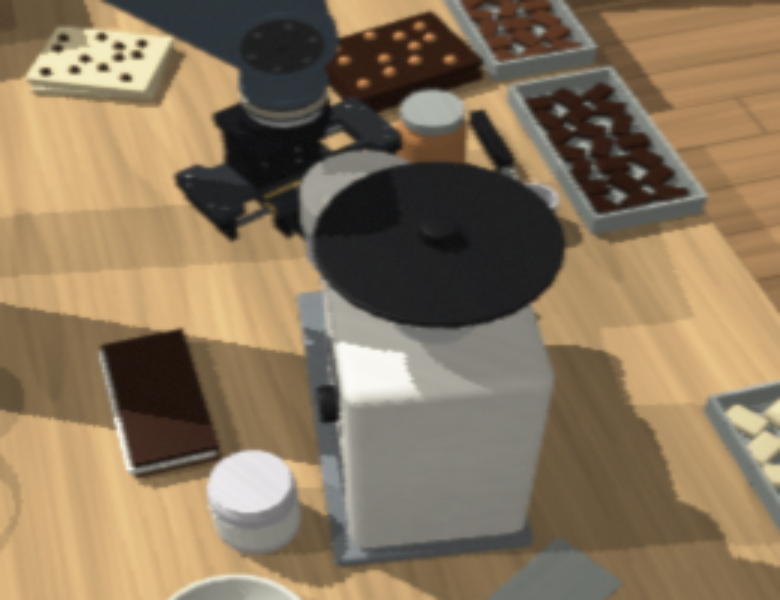

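```bash
python3 - <<'E'
from fit import *
for k,(n,c0,) in enumerate([("scene2",[.597,.24]),("scene3",[.5945,-.0772])]):
    d=np.load(n+".npz");W=d["W"];f=d["f"].astype(int);z=W[...,2]
    m=(np.hypot(W[...,0]-c0[0],W[...,1]-c0[1])<.04)
    h,e=np.histogram(z[m],bins=np.arange(0.0,.17,.003)); print(n,list(zip(e.round(3),h)))
s=None
# neck points: steel between 30..72mm from axis
for n,c,g in [("scene2",[.597,.2402],[.5021,.2821]),("scene3",[.5945,-.0772],[.5583,.0208])]:
    W=np.load(n+".npz")["W"].reshape(-1,3);c=np.array(c);g=np.array(g);u=(g-c)/np.linalg.norm(g-c);q=(W[:,:2]-c)@u;l=(W[:,:2]-c)@[-u[1],u[0]]
    for a in range(32,90,6):
        m=(q>a/1e3)&(q<(a+6)/1e3)&(abs(l)<.009)&(W[:,2]>.03)&(W[:,2]<.14)
        if m.sum()>2: print(n,a,m.sum(),np.percentile(W[m,2],[10,50,90]).round(4))
E
```

```text
scene2 [(np.float64(0.0), np.int64(230)), (np.float64(0.003), np.int64(17)), (np.float64(0.006), np.int64(1)), (np.float64(0.009), np.int64(0)), (np.float64(0.012), np.int64(0)), (np.float64(0.015), np.int64(0)), (np.float64(0.018), np.int64(2)), (np.float64(0.021), np.int64(12)), (np.float64(0.024), np.int64(22)), (np.float64(0.027), np.int64(24)), (np.float64(0.03), np.int64(23)), (np.float64(0.033), np.int64(28)), (np.float64(0.036), np.int64(21)), (np.float64(0.039), np.int64(27)), (np.float64(0.042), np.int64(30)), (np.float64(0.045), np.int64(34)), (np.float64(0.048), np.int64(38)), (np.float64(0.051), np.int64(40)), (np.float64(0.054), np.int64(28)), (np.float64(0.057), np.int64(52)), (np.float64(0.06), np.int64(40)), (np.float64(0.063), np.int64(46)), (np.float64(0.066), np.int64(38)), (np.float64(0.069), np.int64(38)), (np.float64(0.072), np.int64(45)), (np.float64(0.075), np.int64(48)), (np.float64(0.078), np.int64(62)), (np.float64(0.081), np.int64(91)), (np.float64(0.084), np.int64(50)), (np.float64(0.087), np.int64(74)), (np.float64(0.09), np.int64(65)), (np.float64(0.09
[... 2531 characters left out ...]
np.float64(0.147), np.int64(0)), (np.float64(0.15), np.int64(0)), (np.float64(0.153), np.int64(0)), (np.float64(0.156), np.int64(0)), (np.float64(0.159), np.int64(0)), (np.float64(0.162), np.int64(0)), (np.float64(0.165), np.int64(0))]
scene2 50 9 [0.0509 0.0541 0.0558]
scene2 56 11 [0.0534 0.0546 0.0568]
scene2 62 13 [0.0524 0.0558 0.0584]
scene2 68 41 [0.0544 0.1207 0.1286]
scene2 74 51 [0.0522 0.0655 0.1269]
scene2 80 29 [0.0572 0.0697 0.1373]
scene2 86 19 [0.0552 0.0689 0.0708]
scene3 32 27 [0.0682 0.082  0.0983]
scene3 38 15 [0.0913 0.0961 0.0994]
scene3 44 14 [0.0944 0.0988 0.1006]
scene3 50 12 [0.0964 0.0995 0.1033]
scene3 56 3 [0.097  0.0983 0.099 ]
scene3 62 4 [0.0979 0.1001 0.1039]
```

The image and fits agree that the cup has drooped about 9° in the pads: its underside is roughly 16 mm low. I'll lean the tool outward by the same angle, pivoting about the grasp point.

>>> {"method": "step_arm", "body": {
  "motion": [
    [[-1.4, -0.5, 0, -1.5, 4, 0, 0], [-2.8, -1, 0, -3, 8, 0, 0], [-4.2, -1.6, 0, -4.5, 12, 0, 0], [-5.6, -2.1, 0, -6, 16, -1, 0], [-7, -2.6, 0, -7.5, 20, -1.5, 0], [-8.4, -3.1, 0, -8.8, 24, -2, 0], [-8.4, -3.1, 0, -8.8, 24, -2, 0], [-8.4, -3.1, 0, -8.8, 24, -2, 0]]
  ]
}}

```text
time_s: 5.67
position: [0.5498, 0.0452, 0.2757]
tcp_rot: [[0.054, -0.34, 0.939], [-0.145, 0.928, 0.344], [-0.988, -0.155, 0.0]]
force: [0.5, -0.3, -2.9]
opening: 0.208
```

```bash
cat > chk.py <<'E'
from fit import *
import sys
n=sys.argv[1]
s=bot.read_state();R=s["tcp_rot"];g=s["position"]+R[:,0]*.1635;y=R[:,1];h=y[:2]/np.linalg.norm(y[:2]);c0=g[:2]-.1038*h
print("t",s["time_s"],"theta",np.degrees(np.arctan2(y[1],y[0])).round(2),"lean",np.degrees(np.arcsin(-y[2])).round(2),"g",g.round(4),"predcup",c0.round(4),"F",s["force"].round(2),"M",s["moment"].round(2))
f,W=cloud("scene"); np.savez(n+".npz",f=f,W=W); cv2.imwrite(f"pics/{n}.png",cv2.resize(f[120:300,200:400,::-1],None,fx=4,fy=3.3))
P=W.reshape(-1,3);X=[]
for za in np.arange(g[2]-.033,g[2]+.018,.006):
    ok=(np.hypot(P[:,0]-c0[0],P[:,1]-c0[1])<.036)&(abs(P[:,2]-za)<.003);Q=P[ok]
    if len(Q)>15:
        r=least_squares(lambda p:np.hypot(Q[:,0]-p[0],Q[:,1]-p[1])-.029,c0,loss='soft_l1',f_scale=.001); X.append([za,*r.x])
X=np.array(X); a=np.polyfit(X[:,0]-g[2],X[:,1],1);b=np.polyfit(X[:,0]-g[2],X[:,2],1)
print("axis at mid",a[1].round(4),b[1].round(4),"slopes",a[0].round(3),b[0].round(3),"(upright baseline .08,-.045)")
m=(np.hypot(W[...,0]-c0[0],W[...,1]-c0[1])<.04)&(W[...,2]>.03)
hh,e=np.histogram(W[...,2][m],bins=np.arange(g[2]-.06,g[2]-.02,.003));print("bottom hist (expect",(g[2]-.036).round(4),")",list(zip(e.round(3).tolist(),hh.tolist())))
E
python3 chk.py scene4
```

```text
t 5.6667 theta 110.13 lean 8.9 g [0.5586 0.0215 0.1142] predcup [ 0.5943 -0.076 ] F [ 0.54 -0.35 -2.88] M [0.43 0.11 0.  ]
axis at mid 0.5939 -0.0757 slopes 0.014 -0.021 (upright baseline .08,-.045)
bottom hist (expect 0.0782 ) [(0.054, 0), (0.057, 0), (0.06, 0), (0.063, 0), (0.066, 0), (0.069, 0), (0.072, 5), (0.075, 16), (0.078, 23), (0.081, 21), (0.084, 25), (0.087, 29), (0.09, 16)]
```

View pics/scene4.png

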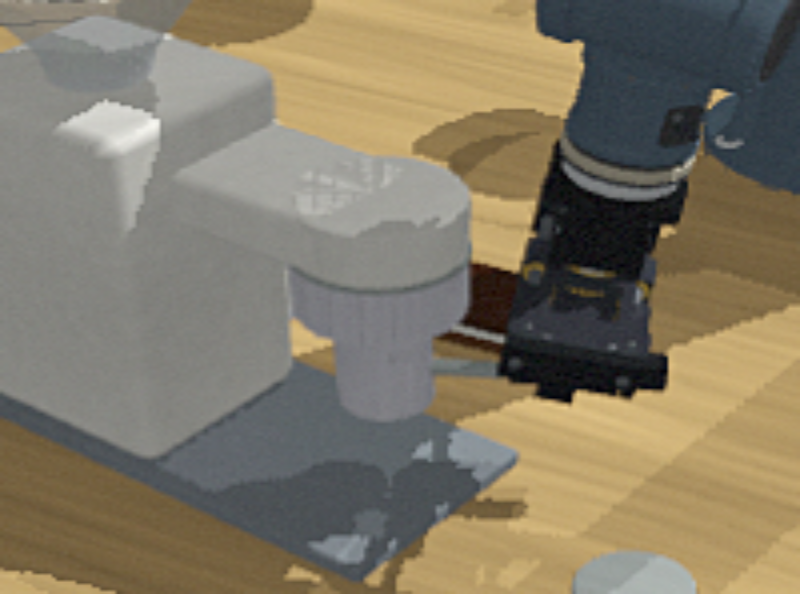

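```bash
python3 - <<'E'
from fit import *
for n in("scene1","scene4"):
    W=np.load(n+".npz")["W"];P=W.reshape(-1,3)
    for za in np.arange(.165,.250,.01):
        rr=np.hypot(P[:,0]-.5945,P[:,1]+.077);ok=(abs(rr-.052)<.008)&(abs(P[:,2]-za)<.005)&(P[:,1]>-.13);Q=P[ok]
        if len(Q)<20: continue
        r=least_squares(lambda p:np.hypot(Q[:,0]-p[0],Q[:,1]-p[1])-.052,[.5945,-.077],loss='soft_l1',f_scale=.001);print(n,za.round(3),len(Q),r.x.round(4),np.median(abs(r.fun)).round(4))
E
```

```text
scene1 0.165 153 [ 0.5946 -0.0775] 0.0009
scene1 0.175 164 [ 0.5944 -0.0778] 0.001
scene1 0.185 162 [ 0.5946 -0.0777] 0.0011
scene1 0.195 164 [ 0.5945 -0.0778] 0.0009
scene1 0.205 161 [ 0.5957 -0.0774] 0.0012
scene1 0.215 182 [ 0.5956 -0.0779] 0.0011
scene1 0.225 190 [ 0.5957 -0.0783] 0.0011
scene1 0.235 192 [ 0.5958 -0.0781] 0.0009
scene1 0.245 434 [ 0.5945 -0.0782] 0.0027
scene4 0.165 154 [ 0.5945 -0.0777] 0.0011
scene4 0.175 163 [ 0.5945 -0.0777] 0.0011
scene4 0.185 164 [ 0.5945 -0.0777] 0.0012
scene4 0.195 167 [ 0.5943 -0.0778] 0.0008
scene4 0.205 165 [ 0.5954 -0.0772] 0.0011
scene4 0.215 176 [ 0.5958 -0.0781] 0.001
scene4 0.225 190 [ 0.5959 -0.0783] 0.0009
scene4 0.235 191 [ 0.5959 -0.0782] 0.0012
scene4 0.245 429 [ 0.5946 -0.0783] 0.0026
```

>>> {"method": "step_arm", "body": {
  "motion": [
    [[0, 0, 0, 0.5, -2, 1, 0], [0, 0, 0, 0.5, -2, 3, 0], [0, 0, 0, 0.5, -2, 5, 0], [0, 0, 0, 0.5, -2, 7, 0], [0, 0, 0, 0.5, -2, 9, 0], [0, 0, 0, 0.5, -2, 10, 0], [0, 0, 0, 0.5, -2, 10, 0]]
  ]
}}

```text
time_s: 6.3
position: [0.5508, 0.042, 0.2861]
tcp_rot: [[0.055, -0.338, 0.94], [-0.146, 0.928, 0.342], [-0.988, -0.156, 0.001]]
force: [-0.5, 0.2, -3.5]
opening: 0.202
```

>>> {"method": "step_arm", "body": {
  "motion": [
    [[0, 0, 0, 0, 0, 1, 0], [0, 0, 0, 0, 0, 2, 0], [0, 0, 0, 0, 0, 3, 0], [0, 0, 0, 0, 0, 4, 0], [0, 0, 0, 0, 0, 4, 0]]
  ]
}}

```text
time_s: 6.72
position: [0.5507, 0.042, 0.2899]
tcp_rot: [[0.054, -0.338, 0.94], [-0.146, 0.928, 0.342], [-0.988, -0.156, 0.001]]
force: [-0.3, 0.5, -4.1]
opening: 0.203
```

>>> {"method": "step_arm", "body": {
  "motion": [
    [[0, 0, 0, 0, 0, 1, 0], [0, 0, 0, 0, 0, 2, 0], [0, 0, 0, 0, 0, 3, 0], [0, 0, 0, 0, 0, 3, 0]]
  ]
}}

```text
time_s: 7.05
position: [0.5506, 0.0421, 0.2929]
tcp_rot: [[0.054, -0.338, 0.94], [-0.146, 0.928, 0.342], [-0.988, -0.155, 0.001]]
force: [-0.3, 0.4, -3.0]
opening: 0.205
```

```bash
python3 chk.py scene5
```

```text
t 7.05 theta 109.99 lean 8.94 g [0.5594 0.0182 0.1314] predcup [ 0.5949 -0.0793] F [-0.32  0.4  -3.02] M [0.56 0.19 0.  ]
axis at mid 0.5946 -0.0789 slopes 0.014 -0.015 (upright baseline .08,-.045)
bottom hist (expect 0.0954 ) [(0.071, 0), (0.074, 0), (0.077, 0), (0.08, 0), (0.083, 0), (0.086, 0), (0.089, 5), (0.092, 18), (0.095, 23), (0.098, 27), (0.101, 24), (0.104, 26), (0.107, 27)]
```

View pics/scene5.png

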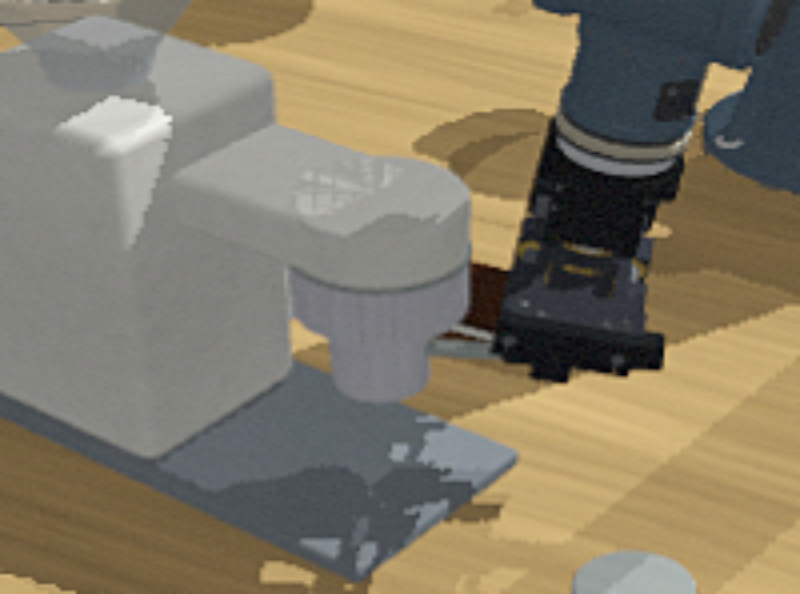

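>>> {"method": "step_arm", "body": {
  "motion": [
    [[0, 0, 0, 0, 1, 0.5, 0], [0, 0, 0, 0, 1, 1, 0], [0, 0, 0, 0, 1, 1.5, 0], [0, 0, 0, 0, 1, 2, 0], [0, 0, 0, 0, 1, 2, 0]]
  ]
}}

```text
time_s: 7.52
position: [0.5508, 0.043, 0.2949]
tcp_rot: [[0.054, -0.338, 0.94], [-0.146, 0.928, 0.342], [-0.988, -0.156, 0.001]]
force: [-0.7, 0.9, -3.0]
opening: 0.206
```

>>> {"method": "step_arm", "body": {
  "motion": [
    [[0, 0, 0, 0, 0, 0.5, 0], [0, 0, 0, 0, 0, 1, 0], [0, 0, 0, 0, 0, 1, 0]]
  ]
}}

```text
time_s: 7.77
position: [0.5507, 0.043, 0.2959]
tcp_rot: [[0.054, -0.338, 0.94], [-0.146, 0.928, 0.342], [-0.988, -0.156, 0.001]]
force: [0.6, 1.0, -2.6]
opening: 0.202
```

>>> {"method": "step_arm", "body": {
  "motion": [
    [[0, 0, 0, 0, 0, 0.5, 0], [0, 0, 0, 0, 0, 1, 0], [0, 0, 0, 0, 0, 1, 0]]
  ]
}}

```text
time_s: 8.02
position: [0.5507, 0.043, 0.2969]
tcp_rot: [[0.054, -0.338, 0.94], [-0.146, 0.928, 0.342], [-0.988, -0.156, 0.001]]
force: [0.3, -0.3, -3.1]
opening: 0.202
```

>>> {"method": "step_arm", "body": {
  "motion": [
    [[0, 0, 0, 0, 0, 0.5, 0], [0, 0, 0, 0, 0, 1, 0], [0, 0, 0, 0, 0, 1, 0]]
  ]
}}

```text
time_s: 8.27
position: [0.5507, 0.043, 0.2979]
tcp_rot: [[0.054, -0.338, 0.94], [-0.146, 0.928, 0.342], [-0.988, -0.156, 0.001]]
force: [0.3, 0.4, -1.6]
opening: 0.205
```

>>> {"method": "step_arm", "body": {
  "motion": [
    [[0, 0, 0, 0, 0, 0.5, 0], [0, 0, 0, 0, 0, 1, 0], [0, 0, 0, 0, 0, 1, 0]]
  ]
}}

```text
time_s: 8.52
position: [0.5507, 0.043, 0.2988]
tcp_rot: [[0.054, -0.338, 0.94], [-0.146, 0.928, 0.342], [-0.988, -0.156, 0.001]]
force: [-0.1, 0.1, -2.2]
opening: 0.201
```

```bash
cat > st.py <<'E'
from h import *
s=bot.read_state();R=s["tcp_rot"];g=s["position"]+R[:,0]*.1635;y=R[:,1];h=y[:2]/np.linalg.norm(y[:2])
print("t",s["time_s"],"th",np.degrees(np.arctan2(y[1],y[0])).round(2),"g",g.round(4),"cup",(g[:2]-.1038*h).round(4),"F",s["force"].round(2),"M",s["moment"].round(2))
# moment about vertical at cup axis and pitch at grasp
r=g-s["position"]; M=s["moment"]-np.cross(r,s["force"]); print("M at grasp: pitch(jaw axis)",(M@R[:,2]).round(3),"vert",M[2].round(3),"roll",(M@y).round(3))
E
python3 st.py
```

```text
t 8.5167 th 110.0 g [0.5596 0.0192 0.1373] cup [ 0.595  -0.0784] F [-0.09  0.07 -2.16] M [0.39 0.12 0.01]
M at grasp: pitch(jaw axis) 0.333 vert 0.011 roll -0.034
```

>>> {"method": "step_arm", "body": {
  "motion": [
    [[0, 0, 0, 0, 0, 0.5, 0], [0, 0, 0, 0, 0, 1, 0], [0, 0, 0, 0, 0, 1, 0]]
  ]
}}

```text
time_s: 8.77
position: [0.5506, 0.0431, 0.2997]
tcp_rot: [[0.054, -0.338, 0.94], [-0.146, 0.928, 0.342], [-0.988, -0.155, 0.001]]
force: [-0.2, 0.1, -3.9]
opening: 0.208
```

```bash
python3 st.py
```

```text
t 8.7667 th 109.99 g [0.5594 0.0192 0.1382] cup [ 0.5949 -0.0783] F [-0.19  0.1  -3.92] M [0.45 0.15 0.03]
M at grasp: pitch(jaw axis) 0.354 vert 0.035 roll -0.038
```

>>> {"method": "step_arm", "body": {
  "motion": [
    [[0, 0, 0, 0, 0, 0.5, 0], [0, 0, 0, 0, 0, 1, 0], [0, 0, 0, 0, 0, 1, 0]]
  ]
}}

```text
time_s: 9.02
position: [0.5505, 0.0431, 0.3007]
tcp_rot: [[0.053, -0.338, 0.94], [-0.146, 0.928, 0.342], [-0.988, -0.155, 0.0]]
force: [-0.3, 0.6, -4.3]
opening: 0.202
```

```bash
python3 st.py
```

```text
t 9.0167 th 110.0 g [0.5592 0.0193 0.1392] cup [ 0.5947 -0.0782] F [-0.35  0.64 -4.31] M [0.51 0.24 0.01]
M at grasp: pitch(jaw axis) 0.332 vert 0.014 roll 0.028
```

```bash
python3 chk.py scene6
```

```text
t 9.0167 theta 110.0 lean 8.93 g [0.5592 0.0193 0.1392] predcup [ 0.5947 -0.0782] F [-0.35  0.64 -4.31] M [0.51 0.24 0.01]
axis at mid 0.5949 -0.0779 slopes 0.033 -0.034 (upright baseline .08,-.045)
bottom hist (expect 0.1032 ) [(0.079, 0), (0.082, 0), (0.085, 0), (0.088, 0), (0.091, 0), (0.094, 5), (0.097, 12), (0.1, 19), (0.103, 26), (0.106, 25), (0.109, 29), (0.112, 21), (0.115, 23)]
```

View pics/scene6.png

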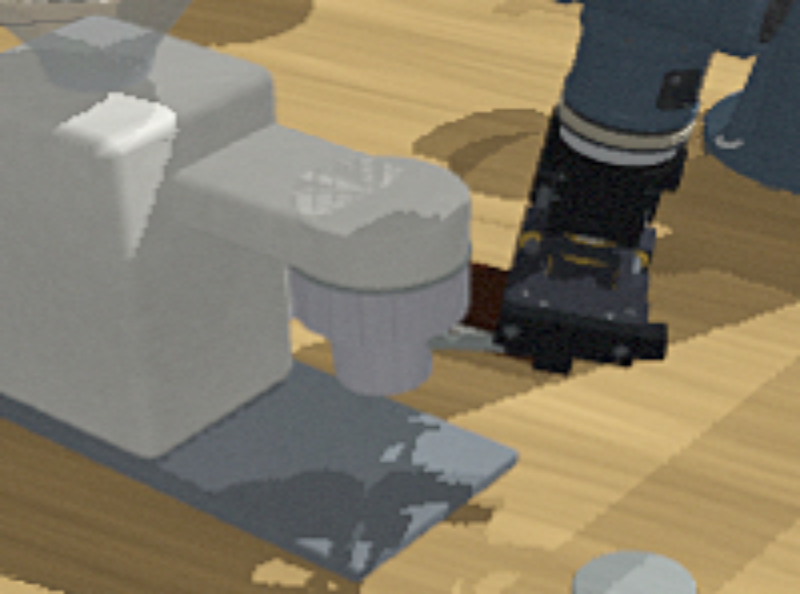

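>>> {"method": "step_arm", "body": {
  "motion": [
    [[-0.8, -0.3, 0, -0.8, 2.2, -0.4, 0], [-1.6, -0.6, 0, -1.6, 4.4, -0.8, 0], [-2.35, -0.86, 0, -2.4, 6.6, -1.2, 0], [-2.35, -0.86, 0, -2.4, 6.6, -1.2, 0]]
  ]
}}

```text
time_s: 9.4
position: [0.548, 0.0502, 0.2995]
tcp_rot: [[0.069, -0.336, 0.939], [-0.188, 0.92, 0.343], [-0.98, -0.2, 0.0]]
force: [-0.7, 0.7, -3.5]
opening: 0.202
```

```bash
python3 st.py; python3 chk.py scene7
```

```text
t 9.4 th 110.07 g [0.5593 0.0195 0.1393] cup [ 0.5949 -0.078 ] F [-0.72  0.69 -3.52] M [ 0.51  0.18 -0.07]
M at grasp: pitch(jaw axis) 0.282 vert -0.057 roll -0.06
t 9.4 theta 110.07 lean 11.53 g [0.5593 0.0195 0.1393] predcup [ 0.5949 -0.078 ] F [-0.72  0.69 -3.52] M [ 0.51  0.18 -0.07]
axis at mid 0.5945 -0.0777 slopes 0.014 -0.034 (upright baseline .08,-.045)
bottom hist (expect 0.1033 ) [(0.079, 0), (0.082, 0), (0.085, 0), (0.088, 0), (0.091, 0), (0.094, 4), (0.097, 14), (0.1, 19), (0.103, 26), (0.106, 25), (0.109, 26), (0.112, 29), (0.115, 23)]
```

```bash
python3 - <<'E'
import numpy as np,cv2
for n in("scene4","scene5","scene6","scene7"):
    d=np.load(n+".npz");W=d["W"];z=W[...,2]
    o=[]
    for u in range(288,304,2):
        col=z[200:245,u]; j=np.where(np.diff(col)<-.03)[0]; o.append(200+j[0] if len(j) else -1)
    print(n,o)
a=np.load("scene6.npz")["f"][190:240,270:330,::-1];b=np.load("scene7.npz")["f"][190:240,270:330,::-1]
cv2.imwrite("pics/cmp.png",cv2.resize(np.hstack([a,b]),None,fx=6,fy=6,interpolation=cv2.INTER_NEAREST))
E
```

```text
scene4 [-1, -1, -1, -1, -1, -1, -1, -1]
scene5 [np.int64(240), np.int64(241), np.int64(241), np.int64(241), np.int64(241), np.int64(241), np.int64(240), np.int64(240)]
scene6 [np.int64(238), np.int64(239), np.int64(239), np.int64(239), np.int64(239), np.int64(239), np.int64(239), np.int64(238)]
scene7 [np.int64(238), np.int64(239), np.int64(239), np.int64(239), np.int64(239), np.int64(239), np.int64(239), np.int64(238)]
```

View pics/cmp.png

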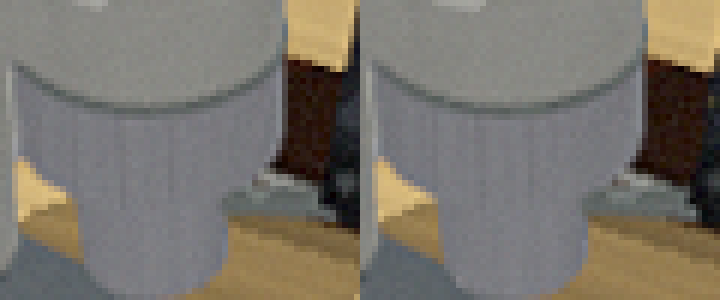

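>>> {"method": "step_arm", "body": {
  "motion": [
    [[0, 0, 0, 0, 0, 1, 0], [0, 0, 0, 0, 0, 2, 0], [0, 0, 0, 0, 0, 2, 0]]
  ]
}}

```text
time_s: 9.7
position: [0.548, 0.0498, 0.3015]
tcp_rot: [[0.068, -0.335, 0.94], [-0.186, 0.921, 0.342], [-0.98, -0.198, 0.0]]
force: [-0.2, 2.6, -4.6]
opening: 0.204
```

```bash
python3 st.py; python3 chk.py scene8;python3 st.py
```

```text
t 9.7 th 109.99 g [0.5591 0.0194 0.1413] cup [ 0.5946 -0.0781] F [-0.16  2.61 -4.57] M [0.87 0.38 0.06]
M at grasp: pitch(jaw axis) 0.395 vert 0.041 roll 0.164
t 9.7 theta 109.99 lean 11.41 g [0.5591 0.0194 0.1413] predcup [ 0.5946 -0.0781] F [-0.16  2.61 -4.57] M [0.87 0.38 0.06]
axis at mid 0.5952 -0.0786 slopes 0.046 -0.088 (upright baseline .08,-.045)
bottom hist (expect 0.1053 ) [(0.081, 0), (0.084, 0), (0.087, 0), (0.09, 0), (0.093, 0), (0.096, 10), (0.099, 18), (0.102, 26), (0.105, 22), (0.108, 27), (0.111, 21), (0.114, 27), (0.117, 30)]
t 9.75 th 109.99 g [0.5592 0.0194 0.1412] cup [ 0.5946 -0.0781] F [-0.56  2.85 -4.69] M [0.94 0.38 0.07]
M at grasp: pitch(jaw axis) 0.405 vert 0.051 roll 0.096
```

View pics/scene8.png

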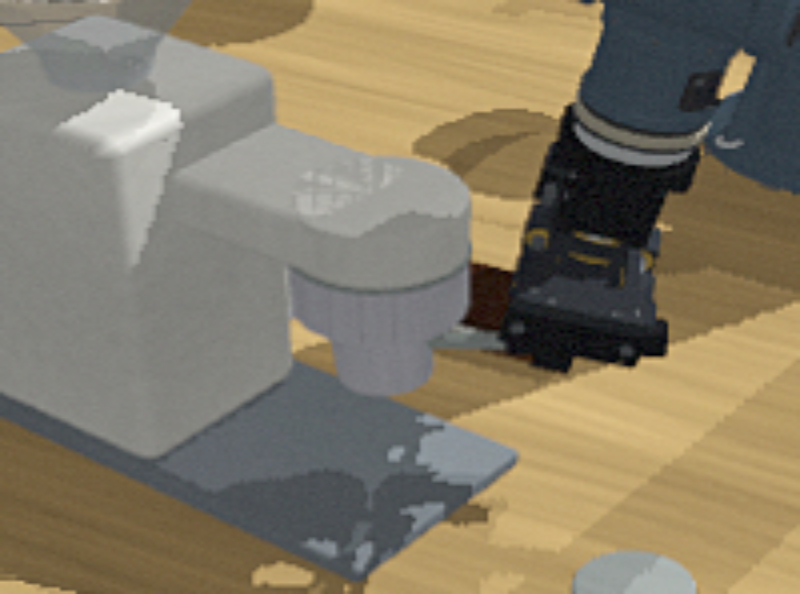

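Raising now gives +y force and the cup pitches in the pads. Upward push at the axis slips the vertical grasp, and the seal load would make that worse. I'm planning a regrasp: stand the cup on the base plate, grip nearer the axis, and lean the tool about 40° so the gripper body backs the handle. First I'll fit a kinematic model to check reach.

```bash
python3 - <<'E'
from h import *
from scipy.optimize import least_squares
s=bot.read_state();print(s["joint_positions"],s["position"])
J=[([-10.230,30.277,82.156,0,67.689,-10.226],[.624655,.0000617,.403789]),([18.1651,32.5993,93.2238,-.02,54.2181,-47.7656],[.504644,.282364,.324532]),(s["joint_positions"],s["position"])]
from scipy.spatial.transform import Rotation as Ro
def fk(q,p):
    q=np.radians(q);h,a0,e,L1,L2,b,d=p
    Ry=lambda a:Ro.from_euler('y',a).as_matrix();Rz=lambda a:Ro.from_euler('z',a).as_matrix()
    R1=Rz(q[0]);R2=R1@Ry(q[1]);R3=R2@Ry(q[2])
    P=np.array([0,0,h])+R1@[a0,e,0]+R2@[0,0,L1]+R3@[b,0,L2]
    R4=R3@Rz(q[3]);R5=R4@Ry(q[4])
    return P+R5@[0,0,d],R5@Rz(q[5])
r=least_squares(lambda p:np.concatenate([fk(q,p)[0]-x for q,x in J]),[.3,0,.11,.4,.35,0,.1])
print(r.x.round(4),r.cost,np.abs(r.fun).max())
for q,x in J: print(fk(q,r.x)[1].round(3))
print(s["tcp_rot"].round(3))
np.save("fk.npy",r.x)
E
```

```text
[ -4.0844476   32.72367275  99.1926882  -14.96885672  44.34511757
 -13.68299256] [0.54804579 0.04983712 0.30147545]
[2.743e-01 1.000e-04 1.110e-01 5.879e-01 3.917e-01 1.141e-01 1.233e-01] 4.811262435596499e-13 6.7417396171221e-07
[[-1.     0.    -0.002]
 [ 0.     1.     0.   ]
 [ 0.002  0.    -1.   ]]
[[-0.408 -0.913 -0.001]
 [-0.913  0.408 -0.   ]
 [ 0.001  0.    -1.   ]]
[[-0.94  -0.335  0.068]
 [-0.342  0.921 -0.186]
 [-0.    -0.198 -0.98 ]]
[[ 0.068 -0.335  0.94 ]
 [-0.186  0.921  0.342]
 [-0.98  -0.198  0.   ]]
```

```bash
cat > ik.py <<'E'
import numpy as np
from scipy.optimize import least_squares
from scipy.spatial.transform import Rotation as Ro
p=np.load("fk.npy")
lo=np.array([-176.69,-43.24,12.49,-82,0,-163.58]);hi=np.array([176.69,126.21,139.97,262,151.66,163.58])
def fk(q):
    q=np.radians(q);h,a0,e,L1,L2,b,d=p
    Ry=lambda a:Ro.from_euler('y',a).as_matrix();Rz=lambda a:Ro.from_euler('z',a).as_matrix()
    R1=Rz(q[0]);R2=R1@Ry(q[1]);R3=R2@Ry(q[2])
    P=np.array([0,0,h])+R1@[a0,e,0]+R2@[0,0,L1]+R3@[b,0,L2]
    R5=R3@Rz(q[3])@Ry(q[4]);R=R5@Rz(q[5])
    return P+R5@[0,0,d],np.c_[R[:,2],R[:,1],-R[:,0]]
def target(c,th,L,rad,z):
    th=np.radians(th);L=np.radians(L);h=np.array([np.cos(th),np.sin(th),0]);Z=np.array([0,0,1.])
    x=-np.cos(L)*Z-np.sin(L)*h; y=np.cos(L)*h-np.sin(L)*Z; zt=np.cross(x,y)
    g=np.array([c[0],c[1],z])+rad*h
    return g-.1635*x,np.c_[x,y,zt]
def ik(P,R,q0):
    def f(q):
        a,b=fk(q);return np.r_[(a-P)*10,Ro.from_matrix(b@R.T).as_rotvec()]
    r=least_squares(f,q0,bounds=(lo,hi));return r.x,np.abs(r.fun).max()
E
python3 - <<'E'
from ik import *
q0=np.array([-4.08,32.72,99.19,-14.97,44.35,-13.68])
for L in(20,30,40,42):
    q=q0.copy()
    for th in(110,125,140,155,170,185,195):
        P,R=target([.5945,-.0778],th,L,.085,.145);q,e=ik(P,R,np.clip(q,lo+1e-3,hi-1e-3));print(L,th,P.round(3),q.round(1),round(e,5))
q,e=ik(*target([.5945,-.0778],110,42,.085,.052),q0);print(q.round(1),e)
E
```

```text
20 110 [0.546 0.055 0.299] [ -1.8  33.2 100.1 -28.   42.5  -1.6] 0.0
20 125 [0.514 0.038 0.299] [ -4.6  30.7 106.6 -28.9  33.  -16.5] 0.0
20 140 [0.487 0.013 0.299] [ -9.1  28.7 112.  -25.5  24.1 -37.1] 0.0
20 155 [ 0.467 -0.018  0.299] [-15.1  27.4 115.8 -11.4  17.4 -69.8] 0.0
20 170 [ 0.456 -0.053  0.299] [ -21.8   26.8  117.4   14.1   16.6 -114.6] 0.0
20 185 [ 0.454 -0.09   0.299] [ -28.    27.1  116.6   29.8   22.  -149.4] 0.0
20 195 [ 0.458 -0.114  0.299] [ -31.4   27.7  114.7   32.    27.3 -163.6] 0.00439
30 110 [0.537 0.079 0.287] [  2.8  34.9 101.7 -44.4  43.   16. ] 0.0
30 125 [0.499 0.059 0.287] [ -0.2  32.1 110.  -53.3  30.7   9.9] 0.0
30 140 [0.467 0.029 0.287] [ -5.8  29.9 117.1 -66.1  17.9   5.5] 0.0
30 155 [ 0.443 -0.007  0.287] [-13.9  28.4 122.1 -82.    5.5   1.7] 0.01258
30 170 [ 0.43  -0.049  0.287] [-21.2  27.8 123.8 -82.    0.  -17.8] 0.07261
30 185 [ 0.428 -0.092  0.287] [-26.5  28.2 123.2 -82.    0.  -35.6] 0.22555
30 195 [ 0.433 -0.121  0.287] [-29.4  28.9 121.9 -82.    0.  -47.1] 0.32802
40 110 [0.529 0.101 0.27 ] [  7.2  37.7 102.8 -59.   47.   32.1] 0.0
40 
[... 311 characters left out ...]
0.27 ] [-28.   29.1 125.4 -82.    0.  -36.2] 0.29427
40 195 [ 0.411 -0.127  0.27 ] [-31.4  29.9 123.9 -82.    0.  -47.8] 0.33879
42 110 [0.528 0.105 0.267] [  8.   38.4 103.  -61.5  48.1  34.9] 0.0
42 125 [0.483 0.081 0.267] [  4.9  35.6 113.3 -80.5  36.   40.4] 0.0
42 140 [0.446 0.047 0.267] [ -1.5  32.3 119.4 -82.   24.5  26.2] 0.15108
42 155 [0.418 0.004 0.267] [-12.2  29.5 124.3 -82.    7.9   3.8] 0.26468
42 170 [ 0.403 -0.044  0.267] [-21.7  28.8 126.5 -82.    0.  -17.9] 0.31596
42 185 [ 0.401 -0.095  0.267] [-28.2  29.3 125.8 -82.    0.  -36.3] 0.34043
42 195 [ 0.407 -0.128  0.267] [-31.8  30.2 124.3 -82.    0.  -47.9] 0.34018
[  8.   48.4 104.  -71.3  43.7  48.9] 1.942890293094024e-15
```

Reach is fine with a moderate lean (J4 limits a large lean only beyond θ of about 145°). First I'll stand the cup on the base plate under the mouth.

>>> {"method": "step_arm", "body": {
  "motion": [
    [[0, 0, 0, 0, 0, -4, 0], [0, 0, 0, 0, 0, -12, 0], [0, 0, 0, 0, 0, -22, 0], [0, 0, 0, 0, 0, -32, 0], [0, 0, 0, 0, 0, -42, 0], [0, 0, 0, 0, 0, -52, 0], [0, 0, 0, 0, 0, -60, 0], [0, 0, 0, 0, 0, -68, 0], [0, 0, 0, 0, 0, -74, 0], [0, 0, 0, 0, 0, -77, 0], [0, 0, 0, 0, 0, -79, 0], [0, 0, 0, 0, 0, -81, 0]]
  ]
}}

```text
time_s: 10.75
position: [0.5483, 0.0498, 0.2208]
tcp_rot: [[0.069, -0.335, 0.94], [-0.186, 0.921, 0.342], [-0.98, -0.199, 0.001]]
force: [-2.1, 2.8, 2.5]
opening: 0.204
```

>>> {"method": "step_arm", "body": {
  "motion": [
    [[0, 0, 0, 0, 0, -2, 0], [0, 0, 0, 0, 0, -4, 0], [0, 0, 0, 0, 0, -6, 0], [0, 0, 0, 0, 0, -8, 0], [0, 0, 0, 0, 0, -8, 0]]
  ]
}}

```text
time_s: 11.17
position: [0.5485, 0.0498, 0.2127]
tcp_rot: [[0.07, -0.335, 0.94], [-0.186, 0.921, 0.342], [-0.98, -0.199, 0.002]]
force: [-1.8, 3.3, 2.9]
opening: 0.203
```

```bash
python3 chk.py scene9
python3 - <<'E'
from ik import *
q0=np.array([-4.08,32.72,99.19,-14.97,44.35,-13.68])
for L in(24,26,27,28,29,31,33):
    q=q0.copy();o=[]
    for th in range(110,193,3):
        P,R=target([.5945,-.0778],th,L,.085,.145);q,e=ik(P,R,np.clip(q,lo+1e-3,hi-1e-3));o.append((th,round(q[3]),round(q[4]),round(q[5]),'' if e<1e-3 else 'X'))
    print(L,[x for x in o[::3] ],next((x for x in o if x[4]),None))
E
```

```text
t 11.1667 theta 110.01 lean 11.48 g [0.5599 0.0193 0.0525] predcup [ 0.5954 -0.0782] F [-1.84  3.28  2.88] M [0.32 0.13 0.02]
axis at mid 0.5959 -0.0766 slopes 0.038 0.039 (upright baseline .08,-.045)
bottom hist (expect 0.0165 ) [(-0.008, 0), (-0.005, 0), (-0.002, 0), (0.001, 0), (0.004, 0), (0.007, 0), (0.01, 0), (0.013, 0), (0.016, 0), (0.019, 0), (0.022, 0), (0.025, 0), (0.028, 12)]
24 [(110, -35, 42, 5, ''), (119, -37, 36, -1, ''), (128, -39, 29, -9, ''), (137, -39, 23, -19, ''), (146, -35, 16, -34, ''), (155, -22, 11, -59, ''), (164, 8, 9, -101, ''), (173, 35, 12, -140, ''), (182, 45, 17, -162, ''), (191, 37, 23, -164, 'X')] (185, 43, 19, -164, 'X')
26 [(110, -38, 42, 9, ''), (119, -41, 36, 3, ''), (128, -44, 29, -4, ''), (137, -46, 21, -12, ''), (146, -46, 15, -23, ''), (155, -34, 8, -47, ''), (164, 15, 6, -108, ''), (173, 51, 10, -157, ''), (182, 47, 16, -164, 'X'), (191, 37, 22, -164, 'X')] (176, 54, 12, -164, 'X')
27 [(110, -40, 43, 11, ''), (119, -43, 35, 5, ''), (128, -47, 28, -1, ''), (137, -50, 21, -7, ''), (146, -52, 14, -17, ''), (155, -44, 7, -37, ''), (164, 23, 4, -
[... 494 characters left out ...]
, -2, ''), (155, -75, 6, -6, ''), (164, -82, 0, -11, 'X'), (173, -82, 0, -21, 'X'), (182, -82, 0, -32, 'X'), (191, -82, 0, -42, 'X')] (164, -82, 0, -11, 'X')
31 [(110, -46, 43, 18, ''), (119, -51, 36, 14, ''), (128, -58, 28, 12, ''), (137, -67, 21, 11, ''), (146, -81, 13, 13, ''), (155, -82, 6, 2, 'X'), (164, -82, 0, -11, 'X'), (173, -82, 0, -21, 'X'), (182, -82, 0, -32, 'X'), (191, -82, 0, -43, 'X')] (149, -82, 11, 10, 'X')
33 [(110, -49, 44, 21, ''), (119, -56, 36, 19, ''), (128, -64, 29, 18, ''), (137, -76, 21, 20, ''), (146, -82, 14, 15, 'X'), (155, -82, 6, 2, 'X'), (164, -82, 0, -11, 'X'), (173, -82, 0, -21, 'X'), (182, -82, 0, -32, 'X'), (191, -82, 0, -43, 'X')] (143, -82, 16, 18, 'X')
```

View pics/scene9.png

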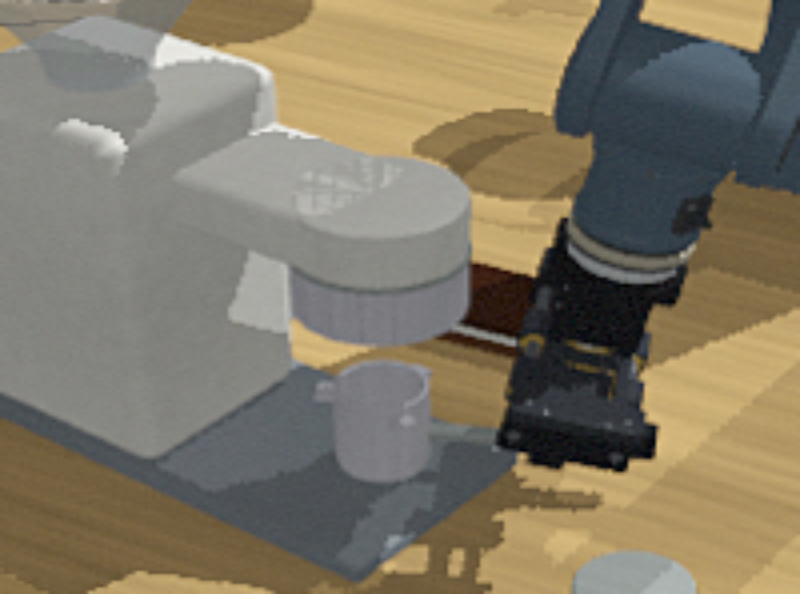

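```bash
cat > plan.py <<'E'
from ik import *
import ik
def tgt(c,th,L,rad,z,dep):
    P,R=target(c,th,L,rad,z); return P+dep*R[:,0]*1.0,R   # grasp point moved dep ahead along x
def delta(P0,R0,P,R): return np.degrees(Ro.from_matrix(R@R0.T).as_rotvec()).round(2),((P-P0)*1e3).round(1)
E
python3 - <<'E'
from plan import *
from rig import bot
s=bot.read_state();P0,R0=s["position"],s["tcp_rot"]
c=[.5954,-.0778]
for th,L in((110,32),):
    P,R=tgt(c,th,L,.088,.052,.0125);print(delta(P0,R0,P,R),P)
    q,e=ik.ik(P,R,s["joint_positions"]);print(q.round(1),e,s["joint_positions"].round(1))
E
```

```text
(array([-19.32,  -6.94,  -0.04]), array([-10.5,  30.3, -32.7])) [0.53793452 0.0800851  0.18005526]
[  3.4  46.3 103.6 -59.9  35.9  34.9] 1.0294372868358612e-12 [ -4.1  41.4 101.6 -19.1  33.6  -8.5]
```

>>> {"method": "step_arm", "body": {
  "motion": [
    [[0, 0, 0, 0, 0, 0, 40], [0, 0, 0, 0, 0, 0, 60], [0, 0, 0, 0, 0, 0, 60], [0, 0, 0, 0, 0, 0, 60], [0, 0, 0, 0, 0, 0, 60], [0, 0, 0, 0, 0, 0, 60]]
  ]
}}

```text
time_s: 11.72
position: [0.5484, 0.0495, 0.2125]
tcp_rot: [[0.069, -0.335, 0.94], [-0.186, 0.921, 0.342], [-0.98, -0.199, 0.001]]
force: [0.1, -0.7, -0.9]
opening: 0.573
```

>>> {"method": "step_arm", "body": {
  "motion": [
    [[-4, -1.4, 0, -3, 8, 0, 60], [-8, -2.8, 0, -6, 16, 0, 60], [-12, -4.2, 0, -9, 24, 0, 60], [-16, -5.6, 0, -11, 31, -5, 60], [-19.3, -6.9, 0, -12, 35, -10, 60], [-19.3, -6.9, 0, -11, 32, -20, 60], [-19.3, -6.9, 0, -10.5, 30.3, -26, 60], [-19.3, -6.9, 0, -10.5, 30.3, -26, 60]]
  ]
}}

```text
time_s: 12.38
position: [0.5376, 0.0793, 0.185]
tcp_rot: [[0.177, -0.292, 0.94], [-0.497, 0.798, 0.341], [-0.85, -0.527, -0.004]]
force: [-0.3, -0.2, -0.3]
opening: 0.69
```

```bash
python3 - <<'E'
from h import *
s=bot.read_state();print(s["position"],s["force"],s["moment"])
for n in("scene","wrist"):
    f,W=cloud(n);np.savez(n+"10.npz",f=f,W=W);cv2.imwrite(f"pics/{n}10.png",f[:,:,::-1])
f=cv2.imread("pics/scene10.png");cv2.imwrite("pics/scene10c.png",cv2.resize(f[170:290,250:400],None,fx=5,fy=5,interpolation=cv2.INTER_CUBIC))
E
```

```text
[0.53761545 0.07925222 0.18502772] [-0.29135435 -0.22474234 -0.31230159] [ 0.34214729  0.13070143 -0.00851235]
```

View pics/wrist10.png

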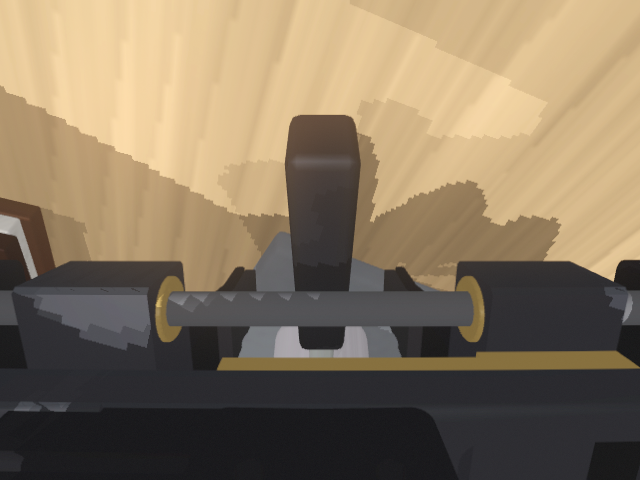

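View pics/scene10c.png

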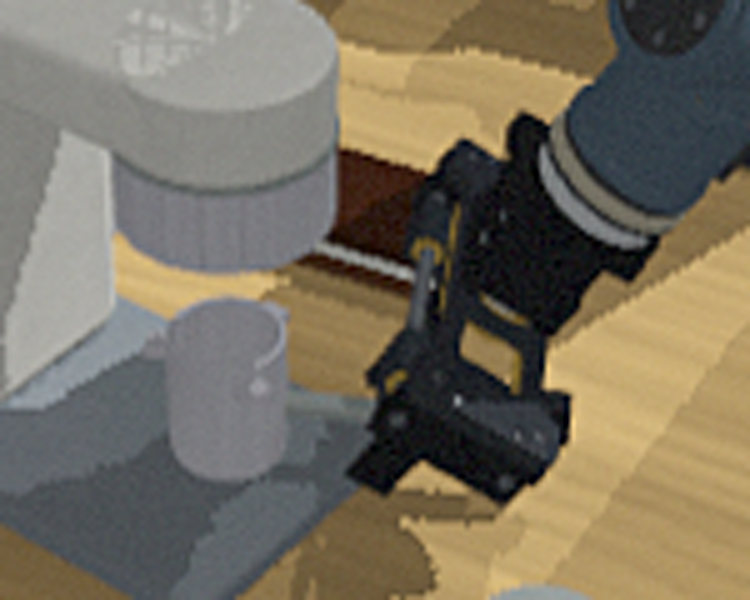

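>>> {"method": "step_arm", "body": {
  "motion": [
    [[0, 0, 0, 0, 0, -1.5, 60], [0, 0, 0, 0, 0, -3, 60], [0, 0, 0, 0, 0, -4, 60], [0, 0, 0, 0, 0, -4, 60]]
  ]
}}

```text
time_s: 12.82
position: [0.5378, 0.0797, 0.1826]
tcp_rot: [[0.18, -0.291, 0.94], [-0.498, 0.797, 0.342], [-0.849, -0.529, -0.001]]
force: [-1.1, -0.9, -0.8]
opening: 0.687
```

>>> {"method": "step_arm", "body": {
  "motion": [
    [[0, 0, 0, 0, 0, -0.5, 60], [0, 0, 0, 0, 0, -1, 60], [0, 0, 0, 0, 0, -1, 60]]
  ]
}}

```text
time_s: 13.07
position: [0.5378, 0.0799, 0.1816]
tcp_rot: [[0.18, -0.291, 0.94], [-0.498, 0.797, 0.342], [-0.849, -0.529, -0.001]]
force: [-0.7, 0.1, -0.2]
opening: 0.691
```

>>> {"method": "step_arm", "body": {
  "motion": [
    [[0, 0, 0, 0, 0, -0.5, 60], [0, 0, 0, 0, 0, -1, 60], [0, 0, 0, 0, 0, -1, 60]]
  ]
}}

```text
time_s: 13.32
position: [0.5378, 0.08, 0.1805]
tcp_rot: [[0.18, -0.291, 0.94], [-0.498, 0.797, 0.342], [-0.849, -0.529, -0.001]]
force: [-0.2, -0.0, 0.7]
opening: 0.691
```

>>> {"method": "step_arm", "body": {
  "motion": [
    [[0, 0, 0, 0, 0, -0.5, 60], [0, 0, 0, 0, 0, -0.5, 60]]
  ]
}}

```text
time_s: 13.48
position: [0.5378, 0.0799, 0.18]
tcp_rot: [[0.18, -0.291, 0.94], [-0.498, 0.797, 0.342], [-0.849, -0.529, -0.001]]
force: [-0.5, 0.1, -0.0]
opening: 0.688
```

>>> {"method": "step_arm", "body": {
  "motion": [
    [[0, 0, 0, 0, 0, -0.5, 60], [0, 0, 0, 0, 0, -0.5, 60]]
  ]
}}

```text
time_s: 13.65
position: [0.5378, 0.0799, 0.1795]
tcp_rot: [[0.18, -0.291, 0.94], [-0.498, 0.797, 0.342], [-0.849, -0.529, -0.001]]
force: [-0.2, 0.7, 0.1]
opening: 0.692
```

>>> {"method": "step_arm", "body": {
  "motion": [
    [[0, 0, 0, 0, 0, -0.5, 60], [0, 0, 0, 0, 0, -0.5, 60]]
  ]
}}

```text
time_s: 13.82
position: [0.5378, 0.0799, 0.179]
tcp_rot: [[0.18, -0.291, 0.94], [-0.498, 0.797, 0.342], [-0.849, -0.529, -0.001]]
force: [-0.0, -1.0, 0.1]
opening: 0.687
```

>>> {"method": "step_arm", "body": {
  "motion": [
    [[0, 0, 0, 0, 0, -0.5, 60], [0, 0, 0, 0, 0, -1, 60], [0, 0, 0, 0, 0, -1, 60]]
  ]
}}

```text
time_s: 14.07
position: [0.5378, 0.0799, 0.1779]
tcp_rot: [[0.18, -0.291, 0.94], [-0.498, 0.797, 0.342], [-0.849, -0.529, -0.001]]
force: [-0.4, -0.6, 0.1]
opening: 0.69
```

>>> {"method": "step_arm", "body": {
  "motion": [
    [[0, 0, 0, 0, 0, -0.5, 60], [0, 0, 0, 0, 0, -1, 60], [0, 0, 0, 0, 0, -1, 60]]
  ]
}}

```text
time_s: 14.32
position: [0.5378, 0.08, 0.177]
tcp_rot: [[0.18, -0.291, 0.94], [-0.498, 0.797, 0.342], [-0.849, -0.529, -0.001]]
force: [-0.3, 0.4, -0.5]
opening: 0.69
```

>>> {"method": "step_arm", "body": {
  "motion": [
    [[0, 0, 0, 0, 0, 0, 20], [0, 0, 0, 0, 0, 0, 0], [0, 0, 0, 0, 0, 0, 0], [0, 0, 0, 0, 0, 0, 0], [0, 0, 0, 0, 0, 0, 0], [0, 0, 0, 0, 0, 0, 0], [0, 0, 0, 0, 0, 0, 0], [0, 0, 0, 0, 0, 0, 0], [0, 0, 0, 0, 0, 0, 0]]
  ]
}}

```text
time_s: 15.07
position: [0.5378, 0.08, 0.1771]
tcp_rot: [[0.18, -0.291, 0.94], [-0.498, 0.797, 0.342], [-0.849, -0.529, -0.001]]
force: [0.0, -0.2, 0.5]
opening: 0.203
```

>>> {"method": "step_arm", "body": {
  "motion": [
    [[0, 0, 0, 0, 0, 0, 0], [0, 0, 0, 0, 0, 1, 0], [0, 0, 0, 0, 0, 3, 0], [0, 0, 0, 0, 0, 6, 0], [0, 0, 0, 0, 0, 10, 0], [0, 0, 0, 0, 0, 14, 0], [0, 0, 0, 0, 0, 18, 0], [0, 0, 0, 0, 0, 22, 0], [0, 0, 0, 0, 0, 25, 0], [0, 0, 0, 0, 0, 27, 0], [0, 0, 0, 0, 0, 28, 0], [0, 0, 0, 0, 0, 28, 0]]
  ]
}}

```text
time_s: 16.07
position: [0.5378, 0.08, 0.2054]
tcp_rot: [[0.18, -0.291, 0.94], [-0.498, 0.797, 0.342], [-0.848, -0.529, -0.001]]
force: [-0.6, 0.8, -2.7]
opening: 0.204
```

```bash
sed -i 's/g=s\["position"\]+R\[:,0\]\*.1635/g=s["position"]+R[:,0]*.1475/; s/\.1038\*h/.0880*h/' chk.py; sed -i 's/g=s\["position"\]+R\[:,0\]\*.1635/g=s["position"]+R[:,0]*.1475/; s/\.1038\*h/.0880*h/' st.py; python3 st.py; python3 chk.py scene11
```

```text
t 16.0667 th 110.02 g [0.5644 0.0066 0.0802] cup [ 0.5946 -0.0761] F [-0.59  0.81 -2.71] M [ 0.74  0.2  -0.01]
M at grasp: pitch(jaw axis) 0.436 vert 0.009 roll -0.089
t 16.0667 theta 110.02 lean 31.96 g [0.5644 0.0066 0.0802] predcup [ 0.5946 -0.0761] F [-0.59  0.81 -2.71] M [ 0.74  0.2  -0.01]
axis at mid 0.596 -0.0769 slopes 0.054 0.03 (upright baseline .08,-.045)
bottom hist (expect 0.0442 ) [(0.02, 0), (0.023, 0), (0.026, 0), (0.029, 0), (0.032, 0), (0.035, 0), (0.038, 0), (0.041, 2), (0.044, 14), (0.047, 23), (0.05, 26), (0.053, 17), (0.056, 27)]
```

View pics/scene11.png

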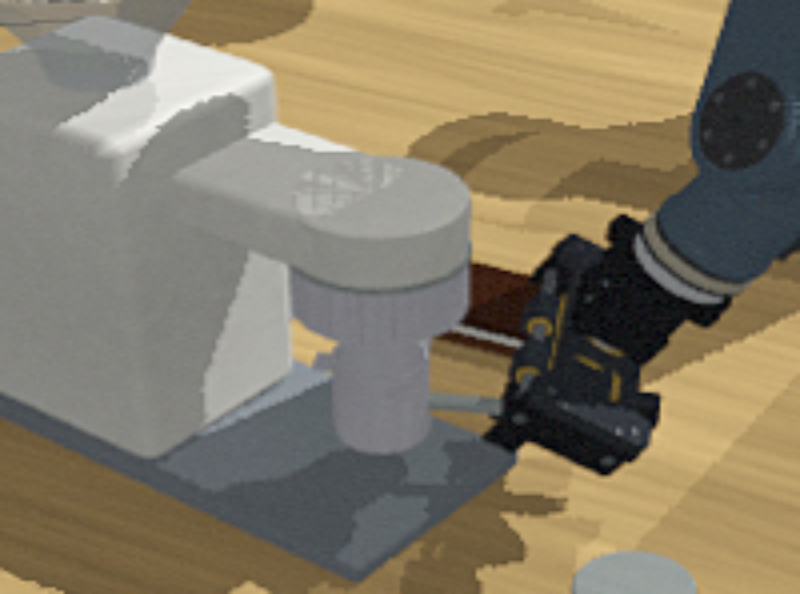

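>>> {"method": "step_arm", "body": {
  "motion": [
    [[0, 0, 0, -0.3, -0.2, 1, 0], [0, 0, 0, -0.6, -0.4, 3, 0], [0, 0, 0, -0.9, -0.6, 7, 0], [0, 0, 0, -1.3, -0.8, 11, 0], [0, 0, 0, -1.3, -1, 15, 0], [0, 0, 0, -1.3, -1, 20, 0], [0, 0, 0, -1.3, -1, 25, 0], [0, 0, 0, -1.3, -1, 30, 0], [0, 0, 0, -1.3, -1, 35, 0], [0, 0, 0, -1.3, -1, 40, 0], [0, 0, 0, -1.3, -1, 44, 0], [0, 0, 0, -1.3, -1, 46, 0]]
  ]
}}

```text
time_s: 17.12
position: [0.5366, 0.0789, 0.2519]
tcp_rot: [[0.181, -0.29, 0.94], [-0.498, 0.797, 0.342], [-0.848, -0.53, -0.0]]
force: [-0.5, -0.1, -2.6]
opening: 0.203
```

>>> {"method": "step_arm", "body": {
  "motion": [
    [[0, 0, 0, 0, 0, 1, 0], [0, 0, 0, 0, 0, 2, 0], [0, 0, 0, 0, 0, 3, 0], [0, 0, 0, 0, 0, 4, 0], [0, 0, 0, 0, 0, 5, 0], [0, 0, 0, 0, 0, 5, 0]]
  ]
}}

```text
time_s: 17.62
position: [0.5366, 0.079, 0.2561]
tcp_rot: [[0.18, -0.291, 0.94], [-0.497, 0.797, 0.342], [-0.849, -0.529, -0.001]]
force: [1.4, 1.2, -3.4]
opening: 0.206
```

```bash
python3 st.py; python3 chk.py scene12
```

```text
t 17.6167 th 110.06 g [0.5632 0.0057 0.1309] cup [ 0.5934 -0.077 ] F [ 1.45  1.24 -3.41] M [0.97 0.25 0.14]
M at grasp: pitch(jaw axis) 0.644 vert 0.003 roll 0.107
t 17.6167 theta 110.06 lean 31.94 g [0.5632 0.0057 0.1309] predcup [ 0.5934 -0.077 ] F [ 1.45  1.24 -3.41] M [0.97 0.25 0.14]
axis at mid 0.5943 -0.0784 slopes 0.034 0.006 (upright baseline .08,-.045)
bottom hist (expect 0.0949 ) [(0.071, 0), (0.074, 0), (0.077, 0), (0.08, 0), (0.083, 0), (0.086, 0), (0.089, 0), (0.092, 2), (0.095, 20), (0.098, 22), (0.101, 22), (0.104, 30), (0.107, 17)]
```

>>> {"method": "step_arm", "body": {
  "motion": [
    [[0, 0, 0, 0, 0, 0, 0], [0, 0, 0, 0, 0, 0, 0]]
  ]
}}

```text
time_s: 17.83
position: [0.5365, 0.079, 0.256]
tcp_rot: [[0.18, -0.291, 0.94], [-0.498, 0.797, 0.342], [-0.849, -0.529, -0.001]]
force: [0.3, 1.2, -2.8]
opening: 0.206
```

```bash
python3 st.py
```

```text
t 17.8333 th 110.06 g [0.5631 0.0056 0.1308] cup [ 0.5933 -0.077 ] F [ 0.29  1.18 -2.76] M [0.91 0.21 0.21]
M at grasp: pitch(jaw axis) 0.586 vert 0.154 roll -0.103
```

>>> {"method": "step_arm", "body": {
  "motion": [
    [[0, 0, 0, 0, 0, 0.5, 0], [0, 0, 0, 0, 0, 1, 0], [0, 0, 0, 0, 0, 1, 0], [0, 0, 0, 0, 0, 1, 0]]
  ]
}}

```text
time_s: 18.17
position: [0.5365, 0.079, 0.2571]
tcp_rot: [[0.18, -0.291, 0.94], [-0.497, 0.797, 0.342], [-0.849, -0.529, -0.001]]
force: [0.3, 2.6, -2.9]
opening: 0.202
```

```bash
python3 st.py
```

```text
t 18.1667 th 110.05 g [0.5631 0.0056 0.1319] cup [ 0.5933 -0.0771] F [ 0.33  2.62 -2.88] M [1.1  0.21 0.23]
M at grasp: pitch(jaw axis) 0.593 vert 0.141 roll -0.096
```

>>> {"method": "step_arm", "body": {
  "motion": [
    [[0, 0, 0, 0, 0.7, 0, 0], [0, 0, 0, 0, 1.5, 0, 0], [0, 0, 0, 0, 1.5, 0, 0], [0, 0, 0, 0, 1.5, 0, 0]]
  ]
}}

```text
time_s: 18.5
position: [0.5363, 0.0803, 0.257]
tcp_rot: [[0.179, -0.291, 0.94], [-0.498, 0.797, 0.341], [-0.848, -0.529, -0.002]]
force: [0.2, -0.6, -3.0]
opening: 0.204
```

```bash
python3 st.py; python3 chk.py scene13
```

```text
t 18.5 th 110.04 g [0.5627 0.0068 0.1319] cup [ 0.5928 -0.0759] F [ 0.23 -0.59 -3.03] M [0.75 0.25 0.01]
M at grasp: pitch(jaw axis) 0.628 vert 0.006 roll -0.021
t 18.5 theta 110.04 lean 31.97 g [0.5627 0.0068 0.1319] predcup [ 0.5928 -0.0759] F [ 0.23 -0.59 -3.03] M [0.75 0.25 0.01]
axis at mid 0.593 -0.0774 slopes 0.005 0.004 (upright baseline .08,-.045)
bottom hist (expect 0.0959 ) [(0.072, 0), (0.075, 0), (0.078, 0), (0.081, 0), (0.084, 0), (0.087, 0), (0.09, 0), (0.093, 7), (0.096, 16), (0.099, 21), (0.102, 27), (0.105, 20), (0.108, 28)]
```

View pics/scene13.png

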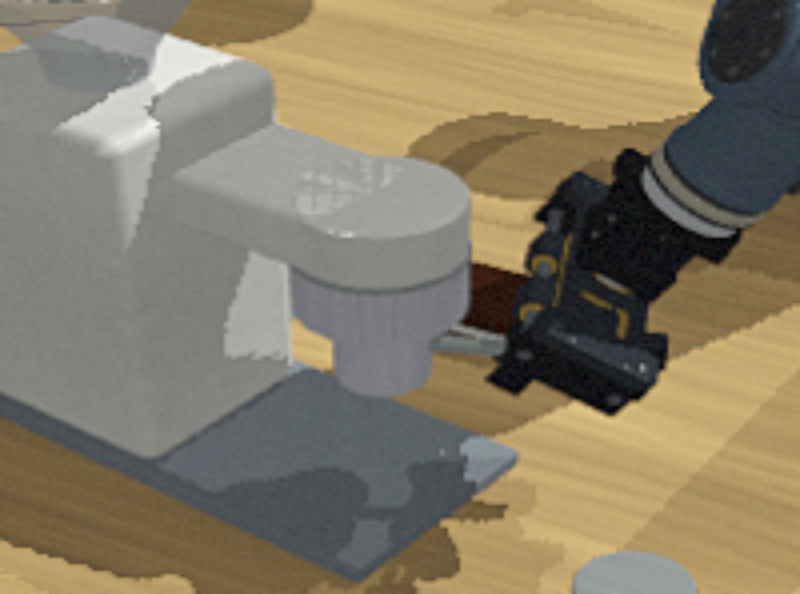

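>>> {"method": "step_arm", "body": {
  "motion": [
    [[0, 0, 0, 0.5, 0, 0, 0], [0, 0, 0, 1, 0, 0.5, 0], [0, 0, 0, 1, 0, 1, 0], [0, 0, 0, 1, 0, 1, 0]]
  ]
}}

```text
time_s: 18.88
position: [0.5376, 0.0804, 0.2582]
tcp_rot: [[0.18, -0.291, 0.94], [-0.498, 0.797, 0.342], [-0.848, -0.529, -0.001]]
force: [0.1, 0.2, -3.7]
opening: 0.2
```

```bash
python3 st.py
```

```text
t 18.8833 th 110.03 g [0.5641 0.007  0.133 ] cup [ 0.5943 -0.0757] F [ 0.05  0.19 -3.73] M [0.71 0.29 0.05]
M at grasp: pitch(jaw axis) 0.455 vert 0.041 roll 0.019
```

>>> {"method": "step_arm", "body": {
  "motion": [
    [[0, 0, 0, 0, 0, 0.5, 0], [0, 0, 0, 0, 0, 1, 0], [0, 0, 0, 0, 0, 1, 0]]
  ]
}}

```text
time_s: 19.13
position: [0.5375, 0.0804, 0.2591]
tcp_rot: [[0.18, -0.291, 0.94], [-0.498, 0.797, 0.342], [-0.848, -0.529, -0.001]]
force: [0.9, -0.3, -2.7]
opening: 0.206
```

```bash
python3 st.py
```

```text
t 19.1333 th 110.04 g [0.564 0.007 0.134] cup [ 0.5942 -0.0757] F [ 0.87 -0.27 -2.71] M [ 0.75  0.19 -0.01]
M at grasp: pitch(jaw axis) 0.631 vert -0.066 roll 0.044
```

>>> {"method": "step_arm", "body": {
  "motion": [
    [[0, 0, 0, 0, 0, 0.5, 0], [0, 0, 0, 0, 0, 1, 0], [0, 0, 0, 0, 0, 1, 0]]
  ]
}}

```text
time_s: 19.38
position: [0.5374, 0.0805, 0.2598]
tcp_rot: [[0.18, -0.291, 0.94], [-0.497, 0.797, 0.342], [-0.849, -0.529, -0.001]]
force: [-0.3, -0.9, -4.1]
opening: 0.204
```

```bash
python3 st.py
```

```text
t 19.3833 th 110.03 g [0.5639 0.0071 0.1346] cup [ 0.5941 -0.0755] F [-0.31 -0.95 -4.08] M [1.04 0.25 0.04]
M at grasp: pitch(jaw axis) 0.84 vert 0.093 roll -0.216
```

```bash
cat > rot.py <<'E'
import sys,numpy as np
from rig import bot
c=np.array([float(sys.argv[1]),float(sys.argv[2])]);s=bot.read_state();v=s["position"][:2]-c
for d in map(float,sys.argv[3:]):
    a=np.radians(d);R=np.array([[np.cos(a),-np.sin(a)],[np.sin(a),np.cos(a)]]);print(d,((R@v-v)*1e3).round(1))
E
python3 rot.py .5942 -.0757 1 2 3 4 5 6 7 8 9 10
```

```text
1.0 [-2.7 -1. ]
2.0 [-5.4 -2.1]
3.0 [-8.1 -3.2]
4.0 [-10.8  -4.3]
5.0 [-13.4  -5.5]
6.0 [-16.   -6.8]
7.0 [-18.6  -8.1]
8.0 [-21.2  -9.4]
9.0 [-23.7 -10.8]
10.0 [-26.3 -12.2]
```

>>> {"method": "step_arm", "body": {
  "motion": [
    [[0, 0, 1, -2.7, -1, 0.2, 0], [0, 0, 2, -5.4, -2.1, 0.3, 0], [0, 0, 3, -8.1, -3.2, 0.4, 0], [0, 0, 4, -10.8, -4.3, 0.5, 0], [0, 0, 5, -13.4, -5.5, 0.5, 0], [0, 0, 6, -16, -6.8, 0.5, 0], [0, 0, 6, -16, -6.8, 0.5, 0]]
  ]
}}

```text
time_s: 19.97
position: [0.5205, 0.0733, 0.2605]
tcp_rot: [[0.23, -0.374, 0.898], [-0.476, 0.762, 0.439], [-0.849, -0.529, -0.003]]
force: [0.1, -0.1, -4.7]
opening: 0.2
```

```bash
python3 st.py; python3 chk.py scene14; python3 rot.py .5942 -.0757 1 2 3 4 5 6 7 8
```

```text
t 19.9667 th 116.14 g [0.5545 0.0031 0.1353] cup [ 0.5932 -0.0759] F [ 0.11 -0.13 -4.7 ] M [ 1.16  0.5  -0.09]
M at grasp: pitch(jaw axis) 0.914 vert -0.095 roll 0.009
t 19.9667 theta 116.14 lean 31.93 g [0.5545 0.0031 0.1353] predcup [ 0.5932 -0.0759] F [ 0.11 -0.13 -4.7 ] M [ 1.16  0.5  -0.09]
axis at mid 0.5938 -0.0774 slopes 0.025 0.005 (upright baseline .08,-.045)
bottom hist (expect 0.0993 ) [(0.075, 0), (0.078, 0), (0.081, 0), (0.084, 0), (0.087, 0), (0.09, 0), (0.093, 0), (0.096, 6), (0.099, 21), (0.102, 20), (0.105, 27), (0.108, 25), (0.111, 24)]
1.0 [-2.6 -1.3]
2.0 [-5.2 -2.6]
3.0 [-7.7 -4. ]
4.0 [-10.2  -5.5]
5.0 [-12.7  -7. ]
6.0 [-15.2  -8.5]
7.0 [-17.6 -10. ]
8.0 [-20.  -11.7]
```

>>> {"method": "step_arm", "body": {
  "motion": [
    [[0, 0, 1, -2.6, -1.3, 0, 0], [0, 0, 2, -5.2, -2.6, 0, 0], [0, 0, 3, -7.7, -4, 0, 0], [0, 0, 4, -10.2, -5.5, 0.2, 0], [0, 0, 4, -10.2, -5.5, 0.2, 0]]
  ]
}}

```text
time_s: 20.43
position: [0.5108, 0.0678, 0.261]
tcp_rot: [[0.264, -0.426, 0.865], [-0.459, 0.734, 0.501], [-0.848, -0.53, -0.002]]
force: [0.2, 0.1, -3.9]
opening: 0.204
```

```bash
python3 st.py; python3 rot.py .594 -.0757 1 2 3 4 5 6 7 8
```

```text
t 20.4333 th 120.13 g [5.497e-01 1.000e-04 1.359e-01] cup [ 0.5939 -0.076 ] F [ 0.24  0.1  -3.88] M [0.72 0.34 0.03]
M at grasp: pitch(jaw axis) 0.497 vert 0.009 roll -0.03
1.0 [-2.5 -1.5]
2.0 [-5. -3.]
3.0 [-7.4 -4.6]
4.0 [-9.8 -6.2]
5.0 [-12.2  -7.8]
6.0 [-14.5  -9.5]
7.0 [-16.9 -11.2]
8.0 [-19.2 -13. ]
```

The load dropped at θ≈120°, so I'll probe upward.

>>> {"method": "step_arm", "body": {
  "motion": [
    [[0, 0, 0, 0, 0, 0.5, 0], [0, 0, 0, 0, 0, 1, 0], [0, 0, 0, 0, 0, 1.5, 0], [0, 0, 0, 0, 0, 1.5, 0]]
  ]
}}

```text
time_s: 20.77
position: [0.5115, 0.0682, 0.2624]
tcp_rot: [[0.264, -0.425, 0.866], [-0.459, 0.734, 0.5], [-0.848, -0.529, -0.001]]
force: [0.3, -0.3, -2.8]
opening: 0.205
```

```bash
python3 st.py
```

```text
t 20.7667 th 120.04 g [5.505e-01 5.000e-04 1.373e-01] cup [ 0.5945 -0.0757] F [ 0.3  -0.33 -2.84] M [ 0.69  0.36 -0.01]
M at grasp: pitch(jaw axis) 0.614 vert -0.018 roll -0.009
```

>>> {"method": "step_arm", "body": {
  "motion": [
    [[0, 0, 1, -2.5, -1.5, 0, 0], [0, 0, 2, -5, -3, 0, 0], [0, 0, 3, -7.4, -4.6, 0.5, 0], [0, 0, 3, -7.4, -4.6, 1, 0], [0, 0, 3, -7.4, -4.6, 1.5, 0], [0, 0, 3, -7.4, -4.6, 2, 0], [0, 0, 3, -7.4, -4.6, 2, 0]]
  ]
}}

```text
time_s: 21.35
position: [0.5041, 0.0635, 0.2644]
tcp_rot: [[0.288, -0.462, 0.839], [-0.444, 0.711, 0.545], [-0.848, -0.529, -0.001]]
force: [0.7, -0.1, -3.5]
opening: 0.203
```

```bash
python3 st.py
```

```text
t 21.35 th 123.03 g [ 0.5465 -0.002   0.1393] cup [ 0.5945 -0.0758] F [ 0.73 -0.09 -3.47] M [ 0.69  0.38 -0.01]
M at grasp: pitch(jaw axis) 0.573 vert -0.053 roll 0.041
```

>>> {"method": "step_arm", "body": {
  "motion": [
    [[0, 0, 0, 0, 0, 0.6, 0], [0, 0, 0, 0, 0, 1.2, 0], [0, 0, 0, 0, 0, 1.8, 0], [0, 0, 0, 0, 0, 2.4, 0], [0, 0, 0, 0, 0, 3, 0], [0, 0, 0, 0, 0, 3, 0]]
  ]
}}

```text
time_s: 21.85
position: [0.5039, 0.0636, 0.2674]
tcp_rot: [[0.288, -0.463, 0.839], [-0.444, 0.711, 0.545], [-0.848, -0.529, -0.001]]
force: [0.6, -0.3, -4.4]
opening: 0.21
```

```bash
python3 st.py; python3 chk.py scene15
```

```text
t 21.85 th 123.04 g [ 0.5463 -0.002   0.1423] cup [ 0.5943 -0.0758] F [ 0.59 -0.3  -4.36] M [ 0.67  0.38 -0.05]
M at grasp: pitch(jaw axis) 0.503 vert -0.08 roll 0.041
t 21.85 theta 123.04 lean 31.96 g [ 0.5463 -0.002   0.1423] predcup [ 0.5943 -0.0758] F [ 0.59 -0.3  -4.36] M [ 0.67  0.38 -0.05]
axis at mid 0.5954 -0.0775 slopes 0.031 0.005 (upright baseline .08,-.045)
bottom hist (expect 0.1063 ) [(0.082, 0), (0.085, 0), (0.088, 0), (0.091, 0), (0.094, 0), (0.097, 0), (0.1, 0), (0.103, 10), (0.106, 16), (0.109, 25), (0.112, 26), (0.115, 23), (0.118, 26)]
```

>>> {"method": "step_arm", "body": {
  "motion": [
    [[0, 0, 0, 0, 0, 0.7, 0], [0, 0, 0, 0, 0, 1.4, 0], [0, 0, 0, 0, 0, 2.1, 0], [0, 0, 0, 0, 0, 2.8, 0], [0, 0, 0, 0, 0, 3.5, 0], [0, 0, 0, 0, 0, 4, 0], [0, 0, 0, 0, 0, 4, 0]]
  ]
}}

```text
time_s: 22.48
position: [0.5038, 0.0635, 0.2713]
tcp_rot: [[0.287, -0.463, 0.839], [-0.444, 0.711, 0.545], [-0.849, -0.529, -0.001]]
force: [-0.5, -0.5, -4.3]
opening: 0.202
```

```bash
python3 st.py
```

```text
t 22.4833 th 123.04 g [ 0.5462 -0.002   0.1461] cup [ 0.5942 -0.0758] F [-0.47 -0.48 -4.3 ] M [0.82 0.41 0.03]
M at grasp: pitch(jaw axis) 0.598 vert 0.077 roll -0.198
```

>>> {"method": "step_arm", "body": {
  "motion": [
    [[0, 0, 0, 0, 0, 0.7, 0], [0, 0, 0, 0, 0, 1.4, 0], [0, 0, 0, 0, 0, 2.1, 0], [0, 0, 0, 0, 0, 2.8, 0], [0, 0, 0, 0, 0, 3.5, 0], [0, 0, 0, 0, 0, 3.5, 0]]
  ]
}}

```text
time_s: 22.98
position: [0.5038, 0.0636, 0.2748]
tcp_rot: [[0.287, -0.463, 0.839], [-0.444, 0.711, 0.545], [-0.849, -0.529, -0.001]]
force: [-0.2, 0.5, -4.5]
opening: 0.203
```

```bash
python3 st.py; python3 chk.py scene16
```

```text
t 22.9833 th 123.04 g [ 0.5462 -0.002   0.1497] cup [ 0.5942 -0.0758] F [-0.18  0.52 -4.49] M [0.83 0.5  0.01]
M at grasp: pitch(jaw axis) 0.553 vert 0.002 roll -0.016
t 22.9833 theta 123.04 lean 31.95 g [ 0.5462 -0.002   0.1497] predcup [ 0.5942 -0.0758] F [-0.18  0.52 -4.49] M [0.83 0.5  0.01]
axis at mid 0.5953 -0.0775 slopes 0.03 -0.003 (upright baseline .08,-.045)
bottom hist (expect 0.1137 ) [(0.09, 0), (0.093, 0), (0.096, 0), (0.099, 0), (0.102, 0), (0.105, 0), (0.108, 1), (0.111, 4), (0.114, 19), (0.117, 29), (0.12, 17), (0.123, 29), (0.126, 23)]
```

View pics/scene16.png

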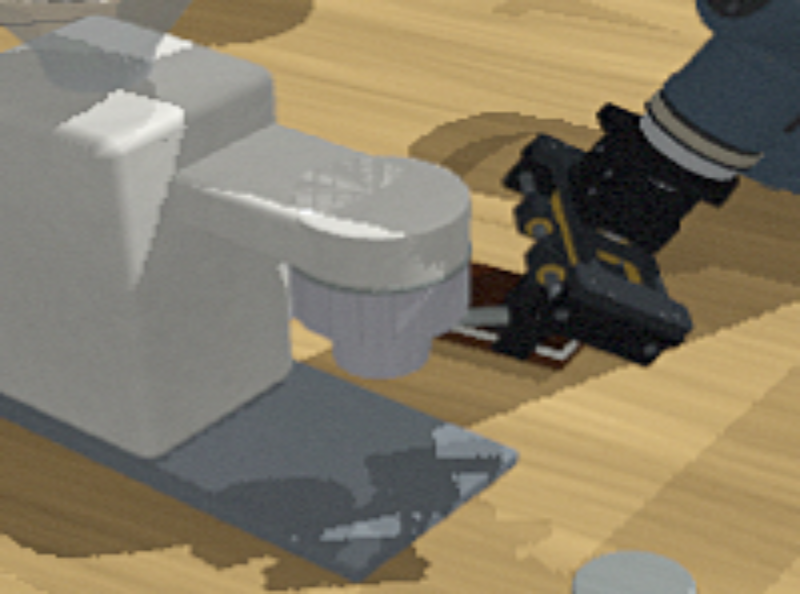

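>>> {"method": "step_arm", "body": {
  "motion": [
    [[0, 0, 0, 0, 0, 0.6, 0], [0, 0, 0, 0, 0, 1.2, 0], [0, 0, 0, 0, 0, 1.8, 0], [0, 0, 0, 0, 0, 2.4, 0], [0, 0, 0, 0, 0, 3, 0], [0, 0, 0, 0, 0, 3.5, 0], [0, 0, 0, 0, 0, 3.5, 0]]
  ]
}}

```text
time_s: 23.62
position: [0.5038, 0.0636, 0.2783]
tcp_rot: [[0.287, -0.463, 0.839], [-0.444, 0.711, 0.545], [-0.849, -0.529, -0.001]]
force: [0.0, 0.0, -4.6]
opening: 0.203
```

```bash
python3 st.py; python3 chk.py scene17;python3 rot.py .5942 -.0758 2 4 6 8 10 12
```

```text
t 23.6167 th 123.04 g [ 0.5462 -0.002   0.1531] cup [ 0.5941 -0.0758] F [ 0.01  0.02 -4.57] M [ 0.95  0.52 -0.04]
M at grasp: pitch(jaw axis) 0.725 vert -0.044 roll -0.044
t 23.6167 theta 123.04 lean 31.95 g [ 0.5462 -0.002   0.1531] predcup [ 0.5941 -0.0758] F [ 0.01  0.02 -4.57] M [ 0.95  0.52 -0.04]
axis at mid 0.5952 -0.0764 slopes 0.025 0.04 (upright baseline .08,-.045)
bottom hist (expect 0.1171 ) [(0.093, 0), (0.096, 0), (0.099, 0), (0.102, 0), (0.105, 0), (0.108, 0), (0.111, 0), (0.114, 4), (0.117, 22), (0.12, 21), (0.123, 29), (0.126, 23), (0.129, 28)]
2.0 [-4.8 -3.2]
4.0 [-9.5 -6.6]
6.0 [-14.1 -10.2]
8.0 [-18.5 -13.9]
10.0 [-22.8 -17.8]
12.0 [-27.  -21.8]
```

>>> {"method": "step_arm", "body": {
  "motion": [
    [[0, 0, 1, -2.4, -1.6, 0, 0], [0, 0, 2, -4.8, -3.2, 0, 0], [0, 0, 4, -9.5, -6.6, 0, 0], [0, 0, 6, -14.1, -10.2, 0, 0], [0, 0, 8, -18.5, -13.9, 0, 0], [0, 0, 8, -18.5, -13.9, 0, 0]]
  ]
}}

```text
time_s: 24.17
position: [0.4843, 0.0491, 0.2782]
tcp_rot: [[0.345, -0.559, 0.754], [-0.4, 0.639, 0.657], [-0.849, -0.529, -0.003]]
force: [-0.2, 0.8, -4.6]
opening: 0.205
```

```bash
python3 st.py; python3 rot.py .5942 -.0758 2 4 6 8 10 12
```

```text
t 24.1667 th 131.17 g [ 0.5352 -0.0099  0.153 ] cup [ 0.5932 -0.0761] F [-0.16  0.76 -4.57] M [0.93 0.63 0.05]
M at grasp: pitch(jaw axis) 0.675 vert 0.02 roll -0.085
2.0 [-4.3 -3.9]
4.0 [-8.4 -8. ]
6.0 [-12.5 -12.2]
8.0 [-16.3 -16.5]
10.0 [-20. -21.]
12.0 [-23.6 -25.6]
```

>>> {"method": "step_arm", "body": {
  "motion": [
    [[0, 0, 1, -2.2, -1.9, 0.2, 0], [0, 0, 2, -4.3, -3.9, 0.4, 0], [0, 0, 4, -8.4, -8, 0.5, 0], [0, 0, 6, -12.5, -12.2, 0.5, 0], [0, 0, 6, -12.5, -12.2, 0.5, 0]]
  ]
}}

```text
time_s: 24.58
position: [0.4723, 0.037, 0.2787]
tcp_rot: [[0.386, -0.622, 0.681], [-0.361, 0.577, 0.732], [-0.849, -0.529, -0.002]]
force: [-0.8, 0.4, -5.4]
opening: 0.205
```

```bash
python3 st.py; python3 rot.py .5942 -.0758 2 4 6 8 10 12; python3 chk.py scene18
```

```text
t 24.5833 th 137.14 g [ 0.5292 -0.0163  0.1535] cup [ 0.5937 -0.0761] F [-0.8   0.38 -5.37] M [0.84 0.66 0.1 ]
M at grasp: pitch(jaw axis) 0.534 vert 0.119 roll -0.232
2.0 [-3.9 -4.3]
4.0 [-7.6 -8.8]
6.0 [-11.1 -13.4]
8.0 [-14.5 -18.1]
10.0 [-17.7 -22.9]
12.0 [-20.8 -27.8]
t 24.5833 theta 137.14 lean 31.92 g [ 0.5292 -0.0163  0.1535] predcup [ 0.5937 -0.0761] F [-0.8   0.38 -5.37] M [0.84 0.66 0.1 ]
axis at mid 0.5952 -0.0765 slopes 0.021 0.034 (upright baseline .08,-.045)
bottom hist (expect 0.1175 ) [(0.094, 0), (0.097, 0), (0.1, 0), (0.103, 0), (0.106, 0), (0.109, 0), (0.112, 0), (0.115, 7), (0.118, 19), (0.121, 26), (0.124, 21), (0.127, 27), (0.13, 25)]
```

Still free. I'll go on to about 143° (the J4 limit with this lean).

>>> {"method": "step_arm", "body": {
  "motion": [
    [[0, 0, 1, -1.9, -2.1, 0, 0], [0, 0, 2, -3.9, -4.3, 0, 0], [0, 0, 3, -5.8, -6.6, 0, 0], [0, 0, 4, -7.6, -8.8, 0, 0], [0, 0, 5, -9.4, -11.1, 0, 0], [0, 0, 5, -9.4, -11.1, 0, 0]]
  ]
}}

```text
time_s: 25.13
position: [0.4636, 0.0263, 0.2788]
tcp_rot: [[0.417, -0.669, 0.615], [-0.327, 0.522, 0.788], [-0.848, -0.529, -0.001]]
force: [1.1, 1.5, -4.9]
opening: 0.202
```

```bash
python3 st.py; python3 -c "
from rig import bot;print(bot.read_state()['joint_positions'].round(1))"
```

```text
t 25.1333 th 142.07 g [ 0.5251 -0.0219  0.1536] cup [ 0.5945 -0.076 ] F [ 1.07  1.52 -4.87] M [0.76 0.75 0.13]
M at grasp: pitch(jaw axis) 0.664 vert -0.01 roll 0.087
[ -6.2  30.9 118.6 -81.2  16.4  18.5]
```

>>> {"method": "step_arm", "body": {
  "motion": [
    [[0, 0, 0, 0, 0, -0.5, 0], [0, 0, 0, 0, 0, -1, 0], [0, 0, 0, 0, 0, -1.5, 0], [0, 0, 0, 0, 0, -1.5, 0]]
  ]
}}

```text
time_s: 25.47
position: [0.4637, 0.0264, 0.2772]
tcp_rot: [[0.416, -0.669, 0.616], [-0.327, 0.522, 0.788], [-0.848, -0.529, -0.001]]
force: [-0.1, 1.4, -4.9]
opening: 0.2
```

```bash
python3 st.py
```

```text
t 25.4667 th 142.04 g [ 0.5251 -0.0218  0.1521] cup [ 0.5945 -0.0759] F [-0.14  1.4  -4.91] M [0.75 0.77 0.06]
M at grasp: pitch(jaw axis) 0.563 vert -0.018 roll 0.022
```

>>> {"method": "step_arm", "body": {
  "motion": [
    [[0, 0, 0, 0, 0, -0.5, 0], [0, 0, 0, 0, 0, -1, 0], [0, 0, 0, 0, 0, -1.5, 0], [0, 0, 0, 0, 0, -1.5, 0]]
  ]
}}

```text
time_s: 25.8
position: [0.464, 0.0265, 0.2764]
tcp_rot: [[0.415, -0.669, 0.616], [-0.327, 0.522, 0.788], [-0.849, -0.528, -0.002]]
force: [-0.5, 0.5, -4.4]
opening: 0.204
```

```bash
python3 st.py
```

```text
t 25.8 th 142.04 g [ 0.5252 -0.0217  0.1512] cup [ 0.5946 -0.0759] F [-0.54  0.51 -4.37] M [0.74 0.77 0.01]
M at grasp: pitch(jaw axis) 0.627 vert 0.009 roll -0.092
```

>>> {"method": "step_arm", "body": {
  "motion": [
    [[0, 0, 0, 0, 0, -0.5, 0], [0, 0, 0, 0, 0, -1, 0], [0, 0, 0, 0, 0, -1, 0]]
  ]
}}

```text
time_s: 26.05
position: [0.4642, 0.0265, 0.2759]
tcp_rot: [[0.414, -0.67, 0.616], [-0.327, 0.522, 0.788], [-0.849, -0.528, -0.002]]
force: [-1.4, -0.2, -3.4]
opening: 0.199
```

```bash
python3 st.py; python3 chk.py scene19
```

```text
t 26.05 th 142.04 g [ 0.5253 -0.0217  0.1506] cup [ 0.5947 -0.0758] F [-1.4  -0.24 -3.37] M [ 0.58  0.71 -0.09]
M at grasp: pitch(jaw axis) 0.536 vert -0.004 roll -0.126
t 26.05 theta 142.04 lean 31.86 g [ 0.5253 -0.0217  0.1506] predcup [ 0.5947 -0.0758] F [-1.4  -0.24 -3.37] M [ 0.58  0.71 -0.09]
axis at mid 0.5968 -0.0766 slopes 0.05 0.03 (upright baseline .08,-.045)
bottom hist (expect 0.1146 ) [(0.091, 0), (0.094, 0), (0.097, 0), (0.1, 0), (0.103, 0), (0.106, 0), (0.109, 0), (0.112, 2), (0.115, 28), (0.118, 16), (0.121, 27), (0.124, 21), (0.127, 31)]
```

>>> {"method": "step_arm", "body": {
  "motion": [
    [[0, 0, 0, 0, 0, -0.5, 0], [0, 0, 0, 0, 0, -1, 0], [0, 0, 0, 0, 0, -1, 0]]
  ]
}}

```text
time_s: 26.35
position: [0.4646, 0.0266, 0.2754]
tcp_rot: [[0.414, -0.67, 0.617], [-0.327, 0.523, 0.787], [-0.849, -0.528, -0.003]]
force: [-2.8, 1.0, -2.2]
opening: 0.204
```

```bash
python3 st.py
```

```text
t 26.35 th 142.03 g [ 0.5257 -0.0216  0.1501] cup [ 0.5951 -0.0758] F [-2.81  0.99 -2.18] M [ 0.44  0.54 -0.14]
M at grasp: pitch(jaw axis) 0.176 vert -0.069 roll -0.077
```

>>> {"method": "step_arm", "body": {
  "motion": [
    [[0, 0, 0, 0, 0, -0.5, 0], [0, 0, 0, 0, 0, -1, 0], [0, 0, 0, 0, 0, -1, 0]]
  ]
}}

```text
time_s: 26.6
position: [0.4649, 0.0267, 0.2751]
tcp_rot: [[0.414, -0.67, 0.617], [-0.327, 0.523, 0.787], [-0.85, -0.527, -0.003]]
force: [-4.2, 0.3, 2.2]
opening: 0.204
```

```bash
python3 st.py;python3 chk.py scene20
```

```text
t 26.6 th 142.04 g [ 0.5259 -0.0216  0.1498] cup [ 0.5953 -0.0757] F [-4.18  0.3   2.25] M [ 0.23  0.51 -0.3 ]
M at grasp: pitch(jaw axis) 0.281 vert -0.12 roll -0.074
t 26.6 theta 142.04 lean 31.83 g [ 0.5259 -0.0216  0.1498] predcup [ 0.5953 -0.0757] F [-4.18  0.3   2.25] M [ 0.23  0.51 -0.3 ]
axis at mid 0.5967 -0.0775 slopes 0.025 -0.003 (upright baseline .08,-.045)
bottom hist (expect 0.1138 ) [(0.09, 0), (0.093, 0), (0.096, 0), (0.099, 0), (0.102, 0), (0.105, 0), (0.108, 0), (0.111, 3), (0.114, 14), (0.117, 22), (0.12, 20), (0.123, 35), (0.126, 18)]
```

>>> {"method": "step_arm", "body": {
  "motion": [
    [[0, 0, 0, 0, 0, 0.7, 0], [0, 0, 0, 0, 0, 0.7, 20], [0, 0, 0, 0, 0, 0.7, 40], [0, 0, 0, 0, 0, 0.7, 60], [0, 0, 0, 0, 0, 0.7, 60], [0, 0, 0, 0, 0, 0.7, 60]]
  ]
}}

```text
time_s: 27.15
position: [0.4655, 0.0267, 0.2756]
tcp_rot: [[0.414, -0.67, 0.616], [-0.326, 0.522, 0.788], [-0.85, -0.527, -0.002]]
force: [-0.6, -0.3, -0.2]
opening: 0.448
```

```bash
python3 chk.py scene21; python3 - <<'E'
from plan import *
from rig import bot
s=bot.read_state();P0,R0=s["position"],s["tcp_rot"]
print(s["joint_positions"].round(1),s["opening"]*87)
c=[.5948,-.0758]
for L in(6,10,14):
    q=s["joint_positions"];o=[]
    for th in range(142,196,6):
        P,R=tgt(c,th,L,.112,.150,0);q,e=ik.ik(P,R,np.clip(q,lo+.01,hi-.01));o.append((th,q.round(0).tolist(),round(e,4)))
        if th==142: print(L,delta(P0,R0,P,R))
    print(o[0],o[3],o[-3],o[-1])
E
```

```text
t 27.15 theta 142.05 lean 31.83 g [ 0.5267 -0.0214  0.1503] predcup [ 0.5961 -0.0756] F [-0.59 -0.29 -0.2 ] M [ 0.3   0.22 -0.01]
axis at mid 0.5969 -0.0753 slopes 0.037 0.081 (upright baseline .08,-.045)
bottom hist (expect 0.1143 ) [(0.09, 0), (0.093, 0), (0.096, 0), (0.099, 0), (0.102, 0), (0.105, 0), (0.108, 0), (0.111, 5), (0.114, 16), (0.117, 27), (0.12, 27), (0.123, 20), (0.126, 26)]
[ -6.2  31.4 118.4 -81.6  16.4  19. ] 42.56012049686038
6 (array([16.  , 20.27, -0.  ]), array([ 27.7, -23. ,  37. ]))
(142, [-12.0, 28.0, 107.0, -4.0, 39.0, -61.0], np.float64(0.0)) (160, [-17.0, 27.0, 110.0, -0.0, 37.0, -87.0], np.float64(0.0)) (178, [-23.0, 27.0, 111.0, 4.0, 37.0, -114.0], np.float64(0.0)) (190, [-26.0, 27.0, 110.0, 6.0, 39.0, -131.0], np.float64(0.0))
10 (array([13.53, 17.12,  0.  ]), array([ 18.8, -16.1,  35.5]))
(142, [-11.0, 27.0, 110.0, -8.0, 34.0, -56.0], np.float64(0.0)) (160, [-17.0, 26.0, 113.0, -1.0, 31.0, -86.0], np.float64(0.0)) (178, [-24.0, 26.0, 114.0, 7.0, 32.0, -118.0], np.float64(0.0)) (190, [-28.0, 26.0, 112.0, 11.0, 34.0, -136.0], np.float64(0.0))
14 (array([1.107e+01, 1.397e+01, 1.000e-02]), array([10. , -9.2, 33.1]))
(142, [-10.0, 27.0, 112.0, -13.0, 30.0, -51.0], np.float64(0.0)) (160, [-17.0, 25.0, 116.0, -2.0, 25.0, -86.0], np.float64(0.0)) (178, [-25.0, 25.0, 116.0, 12.0, 26.0, -123.0], np.float64(0.0)) (190, [-29.0, 26.0, 115.0, 18.0, 30.0, -144.0], np.float64(0.0))
```

View pics/scene21.png

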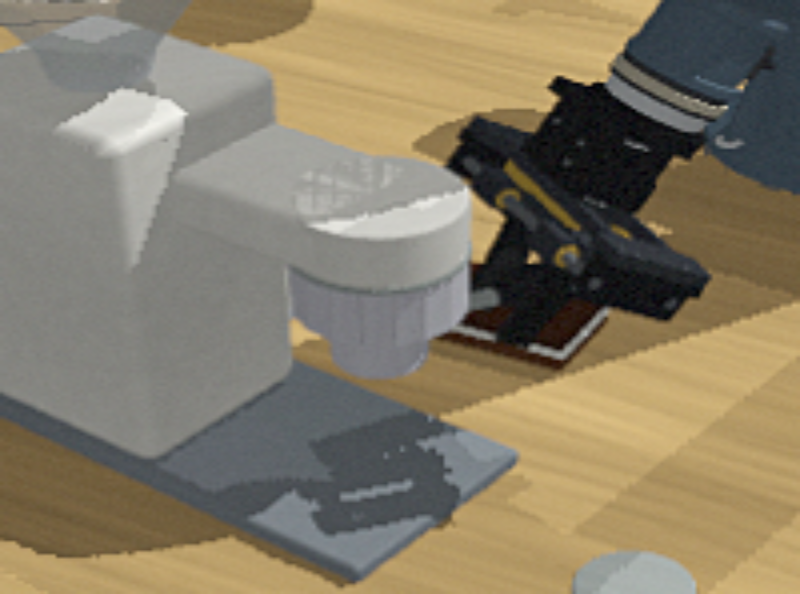

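>>> {"method": "step_arm", "body": {
  "motion": [
    [[1.5, 2, 0, 2.5, -2, 4, 60], [3, 4, 0, 5, -4, 8, 60], [4.6, 5.8, 0, 8, -6.5, 12, 60], [6.2, 7.8, 0, 10.5, -9, 16, 60], [7.7, 9.7, 0, 13, -11, 20, 60], [9.2, 11.7, 0, 16, -13, 23, 60], [10.8, 13.7, 0, 18.5, -15.5, 26, 60], [12.3, 15.6, 0, 21, -17.5, 29, 60], [13.8, 17.5, 0, 24, -20, 32, 60], [15, 19, 0, 26, -21.5, 35, 60], [16, 20.3, 0, 27.7, -23, 37, 60], [16, 20.3, 0, 27.7, -23, 37, 60]]
  ]
}}

```text
time_s: 28.2
position: [0.4936, 0.0032, 0.3129]
tcp_rot: [[0.083, -0.783, 0.616], [-0.065, 0.613, 0.788], [-0.994, -0.105, 0.0]]
force: [0.1, -0.2, -0.5]
opening: 0.694
```

>>> {"method": "step_arm", "body": {
  "motion": [
    [[0, 0, 0, 0, 0, 0, 60], [0, 0, 0, 0, 0, 0, 60]]
  ]
}}

```text
time_s: 28.37
position: [0.4925, 0.0038, 0.3123]
tcp_rot: [[0.081, -0.784, 0.616], [-0.065, 0.612, 0.788], [-0.995, -0.104, -0.001]]
force: [-0.0, 1.1, 0.0]
opening: 0.69
```

```bash
sed -i 's/\*.1475/*.1635/; s/\.0880\*h/.112*h/' chk.py st.py; python3 chk.py scene22; python3 - <<'E'
from h import *
f,W=cloud("wrist");cv2.imwrite("pics/wrist22.png",f[:,:,::-1]);np.savez("wrist22.npz",f=f,W=W)
E
```

```text
t 28.3667 theta 142.01 lean 5.95 g [ 0.5057 -0.0067  0.1497] predcup [ 0.594  -0.0757] F [-0.01  1.07  0.01] M [ 0.04  0.01 -0.01]
axis at mid 0.5966 -0.0757 slopes 0.032 0.064 (upright baseline .08,-.045)
bottom hist (expect 0.1137 ) [(0.09, 0), (0.093, 0), (0.096, 0), (0.099, 0), (0.102, 0), (0.105, 0), (0.108, 0), (0.111, 4), (0.114, 15), (0.117, 24), (0.12, 28), (0.123, 19), (0.126, 29)]
```

View pics/wrist22.png

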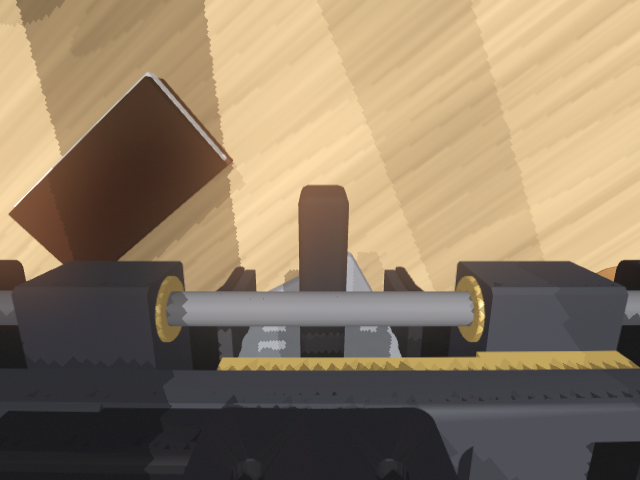

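View pics/scene22.png

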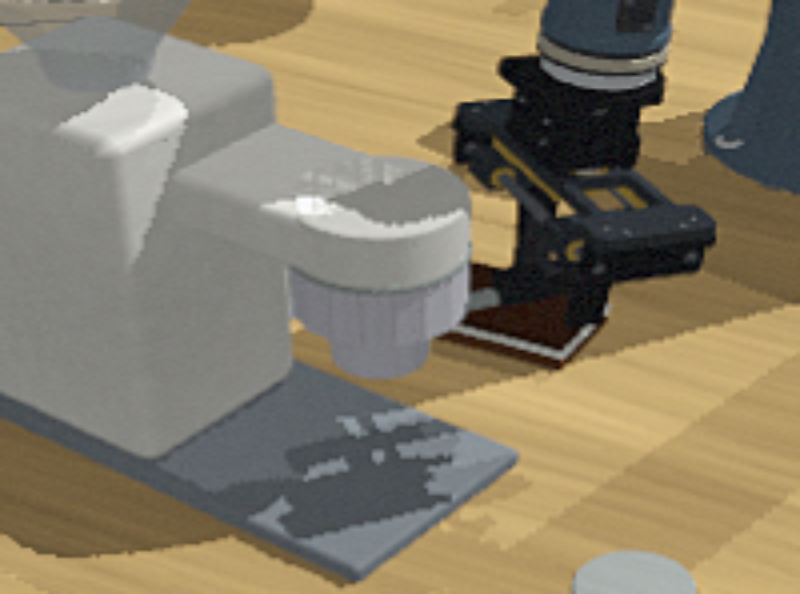

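>>> {"method": "step_arm", "body": {
  "motion": [
    [[0, 0, 0, 0, 0, 0, 40], [0, 0, 0, 0, 0, 0, 20], [0, 0, 0, 0, 0, 0, 0], [0, 0, 0, 0, 0, 0, 0], [0, 0, 0, 0, 0, 0, 0], [0, 0, 0, 0, 0, 0, 0], [0, 0, 0, 0, 0, 0, 0], [0, 0, 0, 0, 0, 0, 0], [0, 0, 0, 0, 0, 0, 0]]
  ]
}}

```text
time_s: 29.22
position: [0.4928, 0.0038, 0.3124]
tcp_rot: [[0.081, -0.784, 0.616], [-0.064, 0.612, 0.788], [-0.995, -0.104, -0.001]]
force: [-0.2, 0.3, -0.1]
opening: 0.203
```

```bash
python3 st.py; python3 rot.py .5945 -.0762 2 4 6 8 10 12 14 16
```

```text
t 29.2167 th 142.01 g [ 0.506  -0.0067  0.1498] cup [ 0.5943 -0.0757] F [-0.17  0.33 -0.1 ] M [ 0.19 -0.01  0.06]
M at grasp: pitch(jaw axis) 0.051 vert 0.059 roll -0.139
2.0 [-2.7 -3.6]
4.0 [-5.3 -7.3]
6.0 [ -7.8 -11.1]
8.0 [-10.1 -14.9]
10.0 [-12.3 -18.9]
12.0 [-14.4 -22.9]
14.0 [-16.3 -27. ]
16.0 [-18.1 -31.1]
```

>>> {"method": "step_arm", "body": {
  "motion": [
    [[0, 0, 1, -1.3, -1.8, 0.3, 0], [0, 0, 2, -2.7, -3.6, 0.5, 0], [0, 0, 4, -5.3, -7.3, 0.5, 0], [0, 0, 6, -7.8, -11.1, 0.5, 0], [0, 0, 8, -10.1, -14.9, 0.5, 0], [0, 0, 8, -10.1, -14.9, 0.5, 0]]
  ]
}}

```text
time_s: 29.72
position: [0.482, -0.0118, 0.3127]
tcp_rot: [[0.088, -0.862, 0.5], [-0.052, 0.497, 0.866], [-0.995, -0.102, -0.001]]
force: [-0.6, -0.5, -2.2]
opening: 0.206
```

```bash
python3 st.py; python3 rot.py .5945 -.0762 2 4 6 8 10 12 14 16
```

```text
t 29.7167 th 150.02 g [ 0.4964 -0.0204  0.1501] cup [ 0.5934 -0.0764] F [-0.58 -0.53 -2.16] M [ 0.12  0.08 -0.  ]
M at grasp: pitch(jaw axis) 0.054 vert 0.011 roll -0.181
2.0 [-2.2 -4. ]
4.0 [-4.2 -8. ]
6.0 [ -6.1 -12.1]
8.0 [ -7.9 -16.3]
10.0 [ -9.5 -20.5]
12.0 [-10.9 -24.8]
14.0 [-12.2 -29.1]
16.0 [-13.4 -33.5]
```

>>> {"method": "step_arm", "body": {
  "motion": [
    [[0, 0, 1, -1.1, -2, 0, 0], [0, 0, 2, -2.2, -4, 0, 0], [0, 0, 4, -4.2, -8, 0, 0], [0, 0, 6, -6.1, -12.1, 0, 0], [0, 0, 8, -7.9, -16.3, 0, 0], [0, 0, 10, -9.5, -20.5, 0, 0], [0, 0, 10, -9.5, -20.5, 0, 0]]
  ]
}}

```text
time_s: 30.3
position: [0.4727, -0.0321, 0.3127]
tcp_rot: [[0.096, -0.935, 0.343], [-0.036, 0.341, 0.939], [-0.995, -0.102, -0.001]]
force: [-0.2, -0.8, -2.5]
opening: 0.204
```

```bash
python3 st.py; python3 rot.py .5945 -.0762 1 2 4 6 8 10 12 14 16
```

```text
t 30.3 th 159.97 g [ 0.4883 -0.038   0.1501] cup [ 0.5935 -0.0763] F [-0.15 -0.8  -2.47] M [ 0.08  0.19 -0.05]
M at grasp: pitch(jaw axis) 0.19 vert -0.034 roll -0.135
1.0 [-0.8 -2.1]
2.0 [-1.5 -4.3]
4.0 [-2.8 -8.6]
6.0 [ -3.9 -13. ]
8.0 [ -5.  -17.4]
10.0 [ -5.8 -21.8]
12.0 [ -6.5 -26.3]
14.0 [ -7.  -30.8]
16.0 [ -7.4 -35.3]
```

>>> {"method": "step_arm", "body": {
  "motion": [
    [[0, 0, 1, -0.8, -2.1, 0, 0], [0, 0, 2, -1.5, -4.3, 0, 0], [0, 0, 4, -2.8, -8.6, 0, 0], [0, 0, 6, -3.9, -13, 0, 0], [0, 0, 8, -5, -17.4, 0, 0], [0, 0, 10, -5.8, -21.8, 0, 0], [0, 0, 10, -5.8, -21.8, 0, 0]]
  ]
}}

```text
time_s: 30.88
position: [0.4671, -0.0536, 0.3126]
tcp_rot: [[0.1, -0.98, 0.174], [-0.018, 0.173, 0.985], [-0.995, -0.102, -0.001]]
force: [0.9, 0.5, -2.7]
opening: 0.203
```

```bash
python3 st.py; python3 rot.py .5945 -.0762 1 2 3 4 6 8 10 12 14 16;python3 chk.py scene23
```

```text
t 30.8833 th 169.98 g [ 0.4835 -0.0566  0.15  ] cup [ 0.5938 -0.0761] F [ 0.87  0.5  -2.7 ] M [0.26 0.24 0.07]
M at grasp: pitch(jaw axis) 0.364 vert 0.06 roll -0.11
1.0 [-0.4 -2.2]
2.0 [-0.7 -4.5]
3.0 [-1.  -6.7]
4.0 [-1.3 -8.9]
6.0 [ -1.7 -13.4]
8.0 [ -1.9 -17.9]
10.0 [ -2.  -22.5]
12.0 [ -1.9 -27. ]
14.0 [ -1.7 -31.5]
16.0 [ -1.3 -36. ]
t 30.8833 theta 169.98 lean 5.86 g [ 0.4835 -0.0566  0.15  ] predcup [ 0.5938 -0.0761] F [ 0.87  0.5  -2.7 ] M [0.26 0.24 0.07]
axis at mid 0.5974 -0.0763 slopes 0.055 -0.009 (upright baseline .08,-.045)
bottom hist (expect 0.114 ) [(0.09, 0), (0.093, 0), (0.096, 0), (0.099, 0), (0.102, 0), (0.105, 0), (0.108, 7), (0.111, 18), (0.114, 14), (0.117, 30), (0.12, 22), (0.123, 26), (0.126, 24)]
```

>>> {"method": "step_arm", "body": {
  "motion": [
    [[0, 0, 1, -0.4, -2.2, 0, 0], [0, 0, 2, -0.7, -4.5, 0, 0], [0, 0, 3, -1, -6.7, 0, 0], [0, 0, 3, -1, -6.7, 0, 0]]
  ]
}}

```text
time_s: 31.27
position: [0.4661, -0.0599, 0.3127]
tcp_rot: [[0.101, -0.987, 0.123], [-0.013, 0.122, 0.992], [-0.995, -0.102, -0.0]]
force: [-0.5, -0.2, -2.3]
opening: 0.203
```

```bash
python3 st.py
```

```text
t 31.2667 th 172.95 g [ 0.4827 -0.0621  0.15  ] cup [ 0.5938 -0.0758] F [-0.48 -0.24 -2.27] M [0.21 0.3  0.09]
M at grasp: pitch(jaw axis) 0.209 vert 0.098 roll -0.228
```

>>> {"method": "step_arm", "body": {
  "motion": [
    [[0, 0, 1, -0.3, -2.2, 0, 0], [0, 0, 2, -0.5, -4.5, 0, 0], [0, 0, 2, -0.5, -4.5, 0, 0]]
  ]
}}

```text
time_s: 31.52
position: [0.4657, -0.0645, 0.3127]
tcp_rot: [[0.102, -0.991, 0.088], [-0.009, 0.088, 0.996], [-0.995, -0.102, -0.0]]
force: [-0.2, 0.1, -3.0]
opening: 0.209
```

```bash
python3 st.py
```

```text
t 31.5167 th 174.95 g [ 0.4823 -0.066   0.1501] cup [ 0.5939 -0.0759] F [-0.16  0.09 -3.  ] M [0.19 0.37 0.07]
M at grasp: pitch(jaw axis) 0.307 vert 0.073 roll -0.156
```

>>> {"method": "step_arm", "body": {
  "motion": [
    [[0, 0, 1, -0.2, -2.2, 0, 0], [0, 0, 2, -0.3, -4.5, 0, 0], [0, 0, 2, -0.3, -4.5, 0, 0]]
  ]
}}

```text
time_s: 31.77
position: [0.4652, -0.0688, 0.3127]
tcp_rot: [[0.102, -0.993, 0.054], [-0.005, 0.054, 0.999], [-0.995, -0.102, 0.001]]
force: [-1.6, 1.8, -3.3]
opening: 0.204
```

```bash
python3 st.py
```

```text
t 31.7667 th 176.88 g [ 0.4818 -0.0696  0.15  ] cup [ 0.5937 -0.0757] F [-1.57  1.82 -3.3 ] M [ 0.37  0.4  -0.16]
M at grasp: pitch(jaw axis) 0.09 vert -0.188 roll -0.048
```

>>> {"method": "step_arm", "body": {
  "motion": [
    [[0, 0, 1, 0, -2.2, 0, 0], [0, 0, 1.5, 0, -3.4, 0, 0], [0, 0, 1.5, 0, -3.4, 0, 0]]
  ]
}}

```text
time_s: 32.02
position: [0.4649, -0.0716, 0.3126]
tcp_rot: [[0.101, -0.994, 0.029], [-0.001, 0.029, 1.0], [-0.995, -0.101, 0.002]]
force: [-1.1, 4.4, -3.0]
opening: 0.205
```

```bash
python3 st.py; python3 chk.py scene24
```

```text
t 32.0167 th 178.32 g [ 0.4815 -0.0718  0.15  ] cup [ 0.5934 -0.075 ] F [-1.06  4.42 -2.98] M [ 0.8   0.32 -0.37]
M at grasp: pitch(jaw axis) 0.097 vert -0.444 roll -0.033
t 32.0167 theta 178.32 lean 5.81 g [ 0.4815 -0.0718  0.15  ] predcup [ 0.5934 -0.075 ] F [-1.06  4.42 -2.98] M [ 0.8   0.32 -0.37]
axis at mid 0.5972 -0.0773 slopes 0.067 -0.027 (upright baseline .08,-.045)
bottom hist (expect 0.114 ) [(0.09, 0), (0.093, 0), (0.096, 0), (0.099, 0), (0.102, 0), (0.105, 0), (0.108, 3), (0.111, 18), (0.114, 24), (0.117, 19), (0.12, 23), (0.123, 31), (0.126, 26)]
```

The stop was met at θ≈177° (Fy 4.4 N, well below the limit). I'll back off to the pocket middle and lower.

```bash
python3 rot.py .594 -.0758 -1 -2 -3 -4 -4.5
```

```text
-1.0 [0.1 2.3]
-2.0 [0.2 4.5]
-3.0 [0.4 6.8]
-4.0 [0.6 9. ]
-4.5 [ 0.7 10.1]
```

>>> {"method": "step_arm", "body": {
  "motion": [
    [[0, 0, -1.5, 0, 3.4, 0, 0], [0, 0, -3, -0.2, 6.8, 0, 0], [0, 0, -4.3, -0.3, 9.8, 0, 0], [0, 0, -4.3, -0.3, 9.8, 0, 0]]
  ]
}}

```text
time_s: 32.4
position: [0.4653, -0.0625, 0.313]
tcp_rot: [[0.103, -0.99, 0.101], [-0.012, 0.1, 0.995], [-0.995, -0.104, -0.001]]
force: [-1.3, 0.0, -3.8]
opening: 0.206
```

```bash
python3 st.py
```

```text
t 32.4 th 174.2 g [ 0.4822 -0.0644  0.1503] cup [ 0.5936 -0.0757] F [-1.33  0.03 -3.76] M [ 0.08  0.41 -0.1 ]
M at grasp: pitch(jaw axis) 0.14 vert -0.094 roll -0.046
```

>>> {"method": "step_arm", "body": {
  "motion": [
    [[0, 0, 0, 0, 0, -0.5, 0], [0, 0, 0, 0, 0, -1, 0], [0, 0, 0, 0, 0, -1.5, 0], [0, 0, 0, 0, 0, -2, 0], [0, 0, 0, 0, 0, -2.5, 0], [0, 0, 0, 0, 0, -2.5, 0]]
  ]
}}

```text
time_s: 32.9
position: [0.4655, -0.0629, 0.3106]
tcp_rot: [[0.104, -0.989, 0.101], [-0.012, 0.1, 0.995], [-0.995, -0.105, -0.001]]
force: [0.1, -0.0, -1.3]
opening: 0.206
```

```bash
python3 st.py; python3 chk.py scene25
```

```text
t 32.9 th 174.2 g [ 0.4825 -0.0648  0.148 ] cup [ 0.5939 -0.0761] F [ 0.1  -0.01 -1.28] M [ 0.15  0.08 -0.  ]
M at grasp: pitch(jaw axis) 0.091 vert -0.004 roll -0.137
t 32.9 theta 174.2 lean 6.0 g [ 0.4825 -0.0648  0.148 ] predcup [ 0.5939 -0.0761] F [ 0.1  -0.01 -1.28] M [ 0.15  0.08 -0.  ]
axis at mid 0.5966 -0.0762 slopes 0.024 0.009 (upright baseline .08,-.045)
bottom hist (expect 0.112 ) [(0.088, 0), (0.091, 0), (0.094, 0), (0.097, 0), (0.1, 0), (0.103, 0), (0.106, 0), (0.109, 13), (0.112, 17), (0.115, 28), (0.118, 19), (0.121, 31), (0.124, 23)]
```

>>> {"method": "step_arm", "body": {
  "motion": [
    [[0, 0, 0, 0, 0, -0.5, 0], [0, 0, 0, 0, 0, -1, 0], [0, 0, 0, 0, 0, -1, 0]]
  ]
}}

```text
time_s: 33.2
position: [0.4656, -0.0629, 0.3097]
tcp_rot: [[0.104, -0.989, 0.101], [-0.012, 0.1, 0.995], [-0.994, -0.105, -0.001]]
force: [0.3, 0.3, 0.4]
opening: 0.209
```

```bash
python3 st.py
```

```text
t 33.2 th 174.2 g [ 0.4826 -0.0648  0.1471] cup [ 0.594  -0.0761] F [0.3  0.34 0.39] M [ 0.07 -0.15  0.01]
M at grasp: pitch(jaw axis) -0.091 vert 0.003 roll -0.023
```

>>> {"method": "step_arm", "body": {
  "motion": [
    [[0, 0, 0, 0, 0, -0.5, 0], [0, 0, 0, 0, 0, -1, 0], [0, 0, 0, 0, 0, -1, 0]]
  ]
}}

```text
time_s: 33.45
position: [0.4656, -0.0629, 0.3087]
tcp_rot: [[0.105, -0.989, 0.101], [-0.012, 0.101, 0.995], [-0.994, -0.105, -0.001]]
force: [-0.2, 0.2, 1.1]
opening: 0.203
```

```bash
python3 st.py; python3 chk.py scene26
```

```text
t 33.45 th 174.2 g [ 0.4827 -0.0648  0.1461] cup [ 0.5942 -0.0761] F [-0.23  0.17  1.06] M [ 0.16 -0.33  0.04]
M at grasp: pitch(jaw axis) -0.336 vert 0.042 roll -0.17
t 33.45 theta 174.2 lean 6.04 g [ 0.4827 -0.0648  0.1461] predcup [ 0.5942 -0.0761] F [-0.23  0.17  1.06] M [ 0.16 -0.33  0.04]
axis at mid 0.5978 -0.0767 slopes 0.048 -0.004 (upright baseline .08,-.045)
bottom hist (expect 0.1101 ) [(0.086, 0), (0.089, 0), (0.092, 0), (0.095, 0), (0.098, 0), (0.101, 0), (0.104, 1), (0.107, 7), (0.11, 17), (0.113, 15), (0.116, 29), (0.119, 28), (0.122, 24)]
```

View pics/scene26.png

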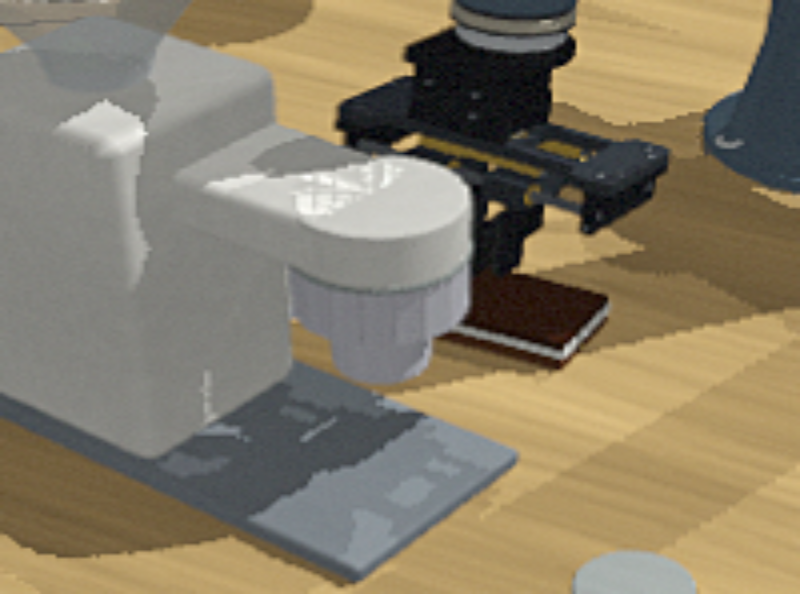

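>>> {"method": "step_arm", "body": {
  "motion": [
    [[0, 0, 0, 0, 0, 0.5, 15], [0, 0, 0, 0, 0, 0.5, 25], [0, 0, 0, 0, 0, 0.5, 40], [0, 0, 0, 0, 0, 0.5, 60], [0, 0, 0, 0, 0, 0.5, 60], [0, 0, 0, 0, 0, 0.5, 60], [0, 0, 0, 0, 0, 0.5, 60]]
  ]
}}

```text
time_s: 34.08
position: [0.4652, -0.0628, 0.3089]
tcp_rot: [[0.103, -0.99, 0.101], [-0.011, 0.1, 0.995], [-0.995, -0.103, -0.001]]
force: [-0.1, -0.2, 0.4]
opening: 0.57
```

```bash
python3 st.py; python3 chk.py scene27; python3 - <<'E'
from h import *
f,W=cloud("wrist");cv2.imwrite("pics/wrist27.png",f[:,:,::-1]);np.savez("wrist27.npz",f=f,W=W)
E
```

```text
t 34.0833 th 174.2 g [ 0.4819 -0.0646  0.1462] cup [ 0.5934 -0.0759] F [-0.05 -0.23  0.41] M [ 0.13 -0.   -0.02]
M at grasp: pitch(jaw axis) 0.015 vert -0.02 roll -0.165
t 34.0833 theta 174.2 lean 5.92 g [ 0.4819 -0.0646  0.1462] predcup [ 0.5934 -0.0759] F [-0.05 -0.23  0.41] M [ 0.13 -0.   -0.02]
axis at mid 0.5968 -0.0753 slopes 0.006 0.046 (upright baseline .08,-.045)
bottom hist (expect 0.1102 ) [(0.086, 0), (0.089, 0), (0.092, 0), (0.095, 0), (0.098, 0), (0.101, 0), (0.104, 0), (0.107, 6), (0.11, 18), (0.113, 20), (0.116, 30), (0.119, 26), (0.122, 22)]
```

View pics/wrist27.png

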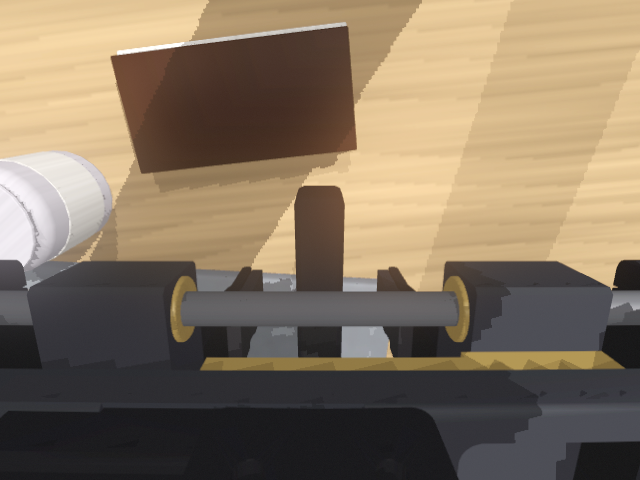

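>>> {"method": "step_arm", "body": {
  "motion": [
    [[0, 0, 0, -1, 0, 8, 60], [0, 0, 0, -2, 0, 20, 60], [0, 0, 0, -4, 0, 35, 60], [0, 0, 0, -6, 0, 55, 60], [0, 0, 0, -8, 0, 75, 60], [0, 0, 0, -10, 0, 95, 60], [0, 0, 0, -15, 20, 115, 60], [0, 0, 0, -20, 50, 130, 60], [0, 0, 0, -20, 85, 140, 60], [0, 0, 0, -20, 120, 145, 60], [0, 0, 0, -20, 140, 145, 60], [0, 0, 0, -20, 140, 145, 60]]
  ]
}}

```text
time_s: 35.18
position: [0.4443, 0.0802, 0.4551]
tcp_rot: [[0.105, -0.99, 0.097], [-0.01, 0.096, 0.995], [-0.994, -0.105, 0.001]]
force: [0.4, 0.1, -0.0]
opening: 0.688
```

```bash
python3 - <<'E'
from fit import *
s=bot.read_state();print(s["time_s"],s["position"],s["force"])
for n in("scene","side"):
    f,W=cloud(n);np.savez(n+"28.npz",f=f,W=W);cv2.imwrite(f"pics/{n}28.png",f[:,:,::-1])
d=np.load("side28.npz");W=d["W"];f=d["f"].astype(int);z=W[...,2]
t=W[(f.max(-1)<70)&(z>.125)&(z<.175)&(W[...,0]>.40)&(W[...,0]<.54)&(abs(W[...,1]+.065)<.05)]
print("side grip",len(t))
d2=np.load("scene28.npz");W2=d2["W"];f2=d2["f"].astype(int);z2=W2[...,2]
t2=W2[(f2.max(-1)<70)&(z2>.125)&(z2<.175)&(W2[...,0]>.40)&(W2[...,0]<.54)&(abs(W2[...,1]+.065)<.05)]
for q in(t,t2):
    if len(q)>20:
        c=q[:,:2].mean(0);v=np.linalg.svd(q[:,:2]-c)[2][0];print(len(q),c,np.degrees(np.arctan2(v[1],v[0])),np.percentile(q[:,2],[5,50,95]),np.polyfit(q[:,0],q[:,2],1)[0])
P=W2.reshape(-1,3)
for za in np.arange(.108,.150,.006):
    Q=P[(np.hypot(P[:,0]-.5955,P[:,1]+.0765)<.036)&(abs(P[:,2]-za)<.003)]
    if len(Q)>15:
        r=least_squares(lambda p:np.hypot(Q[:,0]-p[0],Q[:,1]-p[1])-.029,[.5955,-.0765],loss='soft_l1',f_scale=.001);print(za.round(3),len(Q),r.x.round(4))
m=(np.hypot(W2[...,0]-.5955,W2[...,1]+.0765)<.04)&(z2>.03);h,e=np.histogram(z2[m],bins=np.arange(.095,.125,.003));print(list(zip(e.round(3).tolist(),h.tolist())))
E
```

```text
35.1833 [0.44433026 0.08018613 0.45508541] [ 0.38943311  0.14121301 -0.00165344]
side grip 335
335 [ 0.47955973 -0.07267975] 174.688656250864 [0.14027822 0.15479113 0.15883604] -0.008878732161108101
221 [ 0.47483042 -0.05823904] -3.6275104127484235 [0.13846319 0.15486121 0.15926558] -0.05048162350708039
0.114 39 [ 0.5964 -0.0768]
0.12 54 [ 0.597 -0.076]
0.126 54 [ 0.5968 -0.0766]
0.132 52 [ 0.5965 -0.0768]
0.138 40 [ 0.5972 -0.0763]
[(0.095, 0), (0.098, 0), (0.101, 0), (0.104, 0), (0.107, 7), (0.11, 19), (0.113, 14), (0.116, 28), (0.119, 22)]
```

View pics/scene28.png

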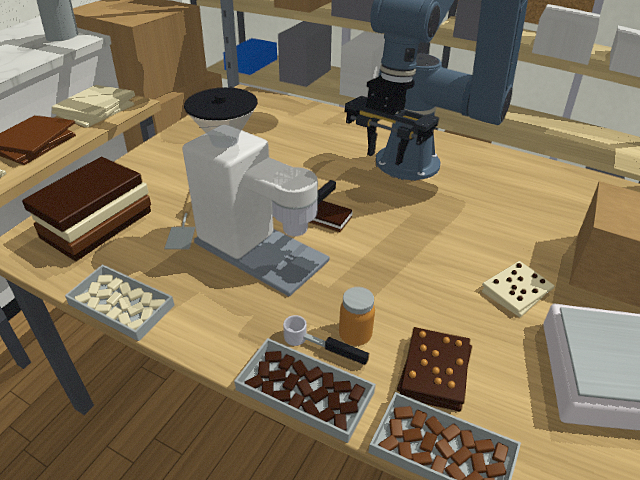

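View pics/side28.png

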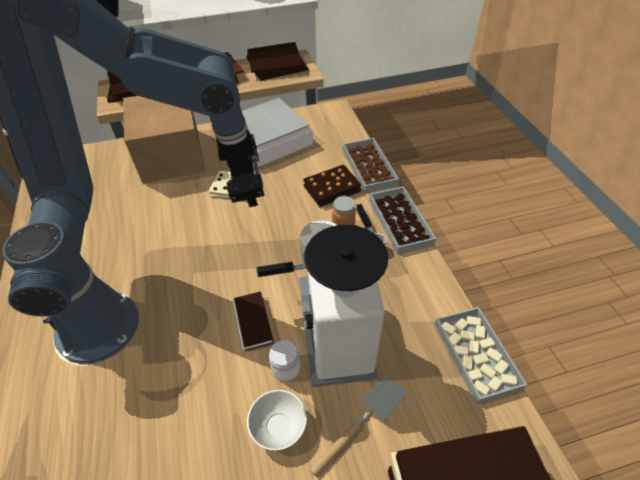

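The side and scene views show the cup hanging with its handle to the front, at side (257–290, 268). The grip top is at 0.158 m, so cup_mid is about 14 mm below the mouth. The underside is 4 mm lower than when it stood on the lips, so I'm handing in.

```bash
python3 - <<'E'
from rig import bot
print(bot.hand_in())
E
```

```text
the job is handed in; nothing more can be done
None
```

The cup hangs locked in the grinder's mouth with its handle to the front, and the arm is clear of it. I handed the job in at about 35 s of the 72 s allowed; no verdict is reported.

**How it went**
- **Droop:** I picked the cup up by its handle, but on the way to the grinder it drooped about 9° in the pads. The lugs also would not enter at the first try. I stood it on the grinder's base plate and gripped it again, nearer the cup with the tool leaned out 32°.
- **Finding the slot:** A light upward press while turning found the slot at a world handle angle of about 118–120°. I pushed the cup up to about 8 mm below the mouth and turned it onto the lips.
- **Extra regrasp:** A wrist joint reached its limit at 142°, so I rested the cup on the lips, let go and took a new grip. I then turned it until the stop was felt at about 177° (about 4.4 N at the handle). I backed off about 4°, lowered it into the pockets, let go and withdrew.

**Last checks**

| Check | Measured | Required |
|---|---|---|
| cup_mid below the mouth (from the grip top at 0.158 m) | about 14 mm | 11.8–16.5 mm |
| Drop from lips to pockets (underside) | about 4 mm | 4 mm |
| Handle off the grinder's front | about 4–5° | under 24° |
| Distance from the mouth's axis | about 2.7 mm | under 6 mm |
| Arm force | about 0 N | touching nothing |

- **Other goods:** they look unmoved in both pictures; I did not measure them.
- **Tilt:** the final wall fit is upright to about 2°, against the 4° allowed. These fits disagreed with one another by several degrees through the run, so I also relied on the level handle and the height of the underside.

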